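# Close down the herbarium glue station

### The job

Close down the glue station for the night: on each of the three glue pumps in the caddy turn the red head until its spout points squarely at the black lock mark on that bottle's shoulder, and slide every spatula that is out (two or three of them) blade-first into a free slot of the wooden block until the handle meets the block. Hang the rinse mug by its handle on the drying stand's hook and leave it hanging there; leave everything else on the bench where it is.

Things in the scene. Friction and masses are not known exactly. Their poses are not given: they have to be found in the camera images.
- spout1 (a joint): Pump head 1 on its upright axis, rad, range -1.7 to 1.7: 0 = spout points at the lock mark on its own bottle; grows anticlockwise seen from above. Turns with steady light friction (0.04 N m), no detent, no stop at the mark, and stays where it is left.
- spout1_head (a point): Centre of the red pump head 1, on its axis of turning: a block 42 mm long (x), 24 mm wide (y), 18 mm tall with a narrow spout 13 mm wide that reaches 60 mm from the axis along its +x (the spout's direction). The axes turn with the head. The red screw collar (44 mm across) is 39 mm below this point; about 220 mm above the bench.
- pump1_mark (a point): The lock mark of pump bottle 1: a black rib 10 mm wide that runs out over the white bottle's shoulder and 30 mm down its side; this point is on the shoulder, 31 mm from the bottle's axis; its +x points outward from the bottle's axis. The bottle (76 mm across) is a tight fit in the caddy and neither turns nor lifts. Bottles stand 125 mm apart.
- spatula1_centre (a point): Glue spatula 1, lying flat on a fixed grey slab 190 x 270 x 5 mm at the start: mid-length, half-way up. 191 mm long along x, 85 g: wooden handle 26 mm wide, 20 mm thick from x = -95 to -7 mm, then a steel blade 36 mm wide, 3 mm thick, with rounded end at x = +96 mm, at mid-height of the handle. +x points to the blade's end. May be absent (None). It balances about 12 mm behind this point, on the handle just behind its shoulder. z is normal to the blade.
- slot1 (a point): Centre of the mouth of slot 1 in the upright front face of the wooden spatula block (fixed, 204 mm wide, 120 mm deep, 86 mm tall, level slots side by side 64 mm apart). Slot 46 mm wide (y), 10 mm high (z), straight through the block, its first 30 mm open on top like a bay; +x points level into the slot. The handle is too thick to enter. The mouth is 60 mm above the bench.
- spout2 (a joint): Pump head 2 on its upright axis, rad, range -1.7 to 1.7: 0 = spout points at the lock mark on its own bottle; grows anticlockwise seen from above. Turns with steady light friction (0.04 N m), no detent, no stop at the mark, and stays where it is left.
- spout2_head (a point): Centre of the red pump head 2, on its axis of turning: a block 42 mm long (x), 24 mm wide (y), 18 mm tall with a narrow spout 13 mm wide that reaches 60 mm from the axis along its +x (the spout's direction). The axes turn with the head. The red screw collar (44 mm across) is 39 mm below this point; about 220 mm above the bench.
- pump2_mark (a point): The lock mark of pump bottle 2: a black rib 10 mm wide that runs out over the white bottle's shoulder and 30 mm down its side; this point is on the shoulder, 31 mm from the bottle's axis; its +x points outward from the bottle's axis. The bottle (76 mm across) is a tight fit in the caddy and neither turns nor lifts. Bottles stand 125 mm apart.
- spatula2_centre (a point): Glue spatula 2, lying flat on a fixed grey slab 190 x 270 x 5 mm at the start: mid-length, half-way up. 191 mm long along x, 85 g: wooden handle 26 mm wide, 20 mm thick from x = -95 to -7 mm, then a steel blade 36 mm wide, 3 mm thick, with rounded end at x = +96 mm, at mid-height of the handle. +x points to the blade's end. May be absent (None). It balances about 12 mm behind this point, on the handle just behind its shoulder. z is normal to the blade.
- slot2 (a point): Centre of the mouth of slot 2 in the upright front face of the wooden spatula block (fixed, 204 mm wide, 120 mm deep, 86 mm tall, level slots side by side 64 mm apart). Slot 46 mm wide (y), 10 mm high (z), straight through the block, its first 30 mm open on top like a bay; +x points level into the slot. The handle is too thick to enter. The mouth is 60 mm above the bench.
- spout3 (a joint): Pump head 3 on its upright axis, rad, range -1.7 to 1.7: 0 = spout points at the lock mark on its own bottle; grows anticlockwise seen from above. Turns with steady light friction (0.04 N m), no detent, no stop at the mark, and stays where it is left.
- spout3_head (a point): Centre of the red pump head 3, on its axis of turning: a block 42 mm long (x), 24 mm wide (y), 18 mm tall with a narrow spout 13 mm wide that reaches 60 mm from the axis along its +x (the spout's direction). The axes turn with the head. The red screw collar (44 mm across) is 39 mm below this point; about 220 mm above the bench.
- pump3_mark (a point): The lock mark of pump bottle 3: a black rib 10 mm wide that runs out over the white bottle's shoulder and 30 mm down its side; this point is on the shoulder, 31 mm from the bottle's axis; its +x points outward from the bottle's axis. The bottle (76 mm across) is a tight fit in the caddy and neither turns nor lifts. Bottles stand 125 mm apart.
- spatula3_centre (a point): Glue spatula 3, lying flat on a fixed grey slab 190 x 270 x 5 mm at the start: mid-length, half-way up. 191 mm long along x, 85 g: wooden handle 26 mm wide, 20 mm thick from x = -95 to -7 mm, then a steel blade 36 mm wide, 3 mm thick, with rounded end at x = +96 mm, at mid-height of the handle. +x points to the blade's end. May be absent (None). It balances about 12 mm behind this point, on the handle just behind its shoulder. z is normal to the blade.
- slot3 (a point): Centre of the mouth of slot 3 in the upright front face of the wooden spatula block (fixed, 204 mm wide, 120 mm deep, 86 mm tall, level slots side by side 64 mm apart). Slot 46 mm wide (y), 10 mm high (z), straight through the block, its first 30 mm open on top like a bay; +x points level into the slot. The handle is too thick to enter. The mouth is 60 mm above the bench.
- mug_centre (a point): White rinse mug, on its axis half-way up: 62 mm across, 85 mm tall, open top, wall 3 mm, 160 g. Its handle is on its +x side, z is up along the axis.
- mug_eye (a point): Inside top of the mug's handle, 43 mm from the axis, 67 mm above the base. The handle is an upright loop of 8 mm bar; its opening lies in the x-z plane of the mug, from 31 to 55 mm from the axis and from 26 to 67 mm above the base, and passes right through along the mug's y.
- hook (a point): Middle of the level arm of the hook on the steel drying stand, on the arm's axis, 160 mm above the bench: a 7 mm rod that runs from the stand's post (16 mm thick, no taller than the arm), 75 mm away at +x, to its upturned tip 47 mm away at -x, which rises 14 mm (17 mm with its round end). The stand is fixed.
- thread: Bystander: cone of white thread, 72 mm across, 150 mm tall. Origin centre of its underside.
- stamp: Bystander: hand stamp, 52 x 85 mm, 87 mm tall. Origin centre of its underside.
- tape: Bystander: white tape dispenser, 75 x 130 mm, 100 mm tall. Origin centre of its underside.
- glue: Bystander: white squeeze bottle with red cap, 56 mm across, 155 mm tall. Origin centre of its underside.
- loupe: Bystander: black stand magnifier, 60 mm across, 46 mm tall. Origin centre of its underside.
- inkpad: Bystander: ink pad tin, 70 x 110 x 18 mm. Origin centre of its underside.
Mind the look-alikes: they are no part of the job. Leave any orange look-alike of the part that bears spatula2_centre alone.

How it is judged (in metres and radians):
At the end, for the whole second after the job is handed in: Every pump's spout within 0.13 rad of its mark; every spatula at rest in a slot, shoulder within 12 mm of the block's face and 10 mm of the slot's centre; the mug at rest on the hook, inside top of its handle within 30 mm of the arm sideways and in height, mug centre over 70 mm up (value of joint spout1 between -0.13 and 0.13 rad and value of joint spout2 between -0.13 and 0.13 rad and value of joint spout3 between -0.13 and 0.13 rad and ((x of spatula1_centre in the frame of slot1 above -0.005 m and y of spatula1_centre in the frame of slot1 between -0.01 and 0.01 m and z of spatula1_centre in the frame of slot1 between -0.01 and 0.01 m) or (x of spatula1_centre in the frame of slot2 above -0.005 m and y of spatula1_centre in the frame of slot2 between -0.01 and 0.01 m and z of spatula1_centre in the frame of slot2 between -0.01 and 0.01 m) or (x of spatula1_centre in the frame of slot3 above -0.005 m and y of spatula1_centre in the frame of slot3 between -0.01 and 0.01 m and z of spatula1_centre in the frame of slot3 between -0.01 and 0.01 m)) and ((x of spatula2_centre in the frame of slot1 above -0.005 m and y of spatula2_centre in the frame of slot1 between -0.01 and 0.01 m and z of spatula2_centre in the frame of slot1 between -0.01 and 0.01 m) or (x of spatula2_centre in the frame of slot2 above -0.005 m and y of spatula2_centre in the frame of slot2 between -0.01 and 0.01 m and z of spatula2_centre in the frame of slot2 between -0.01 and 0.01 m) or (x of spatula2_centre in the frame of slot3 above -0.005 m and y of spatula2_centre in the frame of slot3 between -0.01 and 0.01 m and z of spatula2_centre in the frame of slot3 between -0.01 and 0.01 m)) and ((x of spatula3_centre in the frame of slot1 above -0.005 m and y of spatula3_centre in the frame of slot1 between -0.01 and 0.01 m and z of spatula3_centre in the frame of slot1 between -0.01 and 0.01 m) or (x of spatula3_centre in the frame of slot2 above -0.005 m and y of spatula3_centre in the frame of slot2 between -0.01 and 0.01 m and z of spatula3_centre in the frame of slot2 between -0.01 and 0.01 m) or (x of spatula3_centre in the frame of slot3 above -0.005 m and y of spatula3_centre in the frame of slot3 between -0.01 and 0.01 m and z of spatula3_centre in the frame of slot3 between -0.01 and 0.01 m)) and x of mug_eye in the frame of hook between -0.05 and 0.07 m and y of mug_eye in the frame of hook between -0.03 and 0.03 m and z of mug_eye in the frame of hook between -0.03 and 0.03 m and height (world z) of mug_centre above 0.07 m); the robot touches nothing.
It fails at once if one of the bystanders was moved more than 50 mm (distance of any of thread, stamp, tape, glue, loupe, inkpad from where it was at the start of the episode above 0.05 m).
Of spatula1, spatula2, spatula3 only 2 to 3 are there at a start; the rules pass over those that are not, and their reading is None.
At some moment in a run one of spatula1, spatula2, spatula3 may be knocked a few centimetres aside while the robot is not near it.
It also fails if it takes over 210 s, if anything falls off the work surface, if the arm or the gripper's body presses on something with over 40 N, if the wrist force passes 120 N, or if a joint passes its speed limit or range.

### The arm

A 6-joint arm with a two-finger parallel gripper is mounted at the origin on the work surface. World frame = base frame: x ahead of the robot, y to its left, z up, the work surface at z = 0. Lengths are in m, angles in degrees, forces in N, time in s.
With the tool pointing down it reaches from about 0.3 to 0.75 m from the base axis. Payload 8.5 kg.
Tool frame: the origin (TCP) lies at the very end of the fingers, on their centre line; the grasp point (between the pads) lies 19 mm behind it; z points along the fingers, y is the line along which they close (so a half turn about z gives the same grasp; the last joint's range is limited). The gripper opens to 85 mm and grips with 20 to 120 N. Pads are 22 mm wide; open, the fingers measure 114 mm over their backs; the gripper's body (76 mm by 85 mm) begins 54 mm behind the grasp point. The pads swing forward as they close: fully open they stand 13 mm farther back than shut.
Start: joints at [51.95, 21.807, 74.336, -0, 83.858, -12.336], TCP at [0.239, 0.496, 0.231] pointing down, gripper open.
Joint ranges: [-178.18, 178.18], [-50.72, 133.34], [12.68, 142.11], [-81.47, 261.47], [9.98, 163.14], [-165.26, 165.26]. Speed limits (degrees/s): [136.94, 136.94, 180, 180, 180, 180].

### API

Orientations are given as a 3x3 rotation matrix whose columns are the frame's x, y, z axes.
In Python, from rig import env gives the robot as it stands.
- The arm moves only by the tool move_arm, never from a script. Its argument "plan" is a list of rows, each a list of 7 numbers: the turn, a rotation vector about the tool's x, y, z in degrees, then the shift along the tool's x, y, z in cm, then the gripper command: -1 is shut, 1 is fully open, values between are in proportion. In form: [[ax, ay, az, tx, ty, tz, jaw], ...]. A call has 1 to 5 rows; each row is the pose to reach, as a shift and turn from the pose commanded when the call began, along the tool's axes at that moment; what a row does not reach only later rows make up. A row lasts 1/10 s, in which the tool goes at most 50 mm and 8.59 degrees, less where a joint would pass 70% of its speed; a pose out of reach is approached as far as the arm can. A call with a gripper value outside its range is refused whole. The fingers move at their own pace and stop on an object; "squeeze" is the grip in N (left out, the last holds). Time passes only in rows, so rows that repeat a pose let the fingers close. It gives the time, the measured TCP pose, the force, the opening and the grip force at its end, in the units of the state.
- env.observe(): the state, without advancing time (a new reading comes with each control period).
- env.get_image(name): name is "side" or "top"; returns a dict with "color" (420x560x3 uint8, red, green, blue), "fov_y" (degrees; the focal length in pixels is half the picture's height over the tangent of half this angle, whatever the lens; pixels are square), "cx", "cy" (the principal point, pixels), "distortion" ([k1, k2, p1, p2, k3] as OpenCV has them; the pictures are not rectified), "R" (3x3) and "t" (3): a world point X has camera coordinates R X + t. Camera axes: x right, y down, z forward; pixel columns grow to the right and rows downward; lengths in m; the calibration is good to about 2 mm. A picture is of the moment at which its call begins. There is no depth.
- env.close_job(): hands the job in; it is judged then, once.
Trained networks look in a picture, given as the dict that the camera call returned (one of the last four; its "shot" number tells which), for a name from the list of things; names that differ only in an ending like _2 or _b are one class to them, and where a whole thing is asked for, a point or a joint stands for the part that bears it (a point fixed in the world has none). Each returns a list of dicts, best first, with "conf" (0 to 1); they miss things now and then, are a little off and sometimes report something else, mostly with a low value. They report only what shows in the picture. A call takes as long as a camera call. They do not tell look-alikes from the thing itself.
- env.outline_of(target, picture): "mask" (420x560 bool, what is visible of it) and "bbox" ([centre column, centre row, width, height] in pixels, round what is visible of it).
- env.tip_of(target, picture): "pixel" ([column, row] in pixels: a listed point, or the origin of a listed thing).
The state is a dict: "time_s": time; "q": joint angles; "qvel": joint speeds; "joint_efforts": joint torques, N m; "position": TCP position; "tool_rot": TCP orientation; "ft_force": force on the tool from outside, world axes, zero at the start; "wrist_torque": the same for the moment, N m; "grip_width": finger opening in m; "gripper_force": force on a finger pad.
Only numpy, scipy, OpenCV 4.12 (cv2) and the standard library are available. Lean on these libraries where they do the work, as an engineer would, in place of code of your own. Each camera call takes 0.05 s, during which the arm holds its last target. There are 200 camera calls.

## Working session

There is one attempt and no reset: what is moved stays moved. The work goes in short steps, Python scripts to look and compute and a tool call to move; the robot and the scene stay as the last step left them, time stands still between calls to the robot, and variables do not carry over. Pictures are saved under pics/ and viewed, at most 16 in all, crops included, and the job is handed in when it is done.

Besides the shell and the picture viewer there is one more tool, called as name([rows], argument=value, ...), one row to a line, values as JSON. move_arm: Moves the arm, as the interface text tells. Its arguments: {"type":"object","properties":{"plan":{"type":"array"},"squeeze":{"type":"number"}},"required":["plan"]}

```bash
ls; mkdir -p pics; cat > h.py <<'E'
import numpy as np, cv2
from rig import env
def K(p):
    f=p["color"].shape[0]/2/np.tan(np.radians(p["fov_y"])/2)
    return np.array([[f,0,p["cx"]],[0,f,p["cy"]],[0,0,1.]]),np.array(p["distortion"],float)
def ray(p,px):
    k,d=K(p);u=cv2.undistortPoints(np.array(px,float).reshape(-1,1,2),k,d).reshape(-1,2)
    R=np.array(p["R"]);t=np.array(p["t"])
    return -R.T@t,(R.T@np.c_[u,np.ones(len(u))].T).T
def onz(p,px,z):
    o,d=ray(p,px);return o+d*((z-o[2])/d[:,2])[:,None]
def proj(p,X):
    k,d=K(p);return cv2.projectPoints(np.array(X,float).reshape(-1,1,3),cv2.Rodrigues(np.array(p["R"]))[0],np.array(p["t"],float),k,d)[0].reshape(-1,2)
def tri(pa,a,pb,b):
    o1,d1=ray(pa,a);o2,d2=ray(pb,b);d1=d1[0]/np.linalg.norm(d1);d2=d2[0]/np.linalg.norm(d2)
    s=np.linalg.lstsq(np.c_[d1,-d2],o2-o1,rcond=None)[0];A=o1+s[0]*d1;B=o2+s[1]*d2
    return (A+B)/2,np.linalg.norm(A-B)
def save(p,n,box=None,s=1):
    c=p["color"][...,::-1]
    if box: c=c[box[1]:box[3],box[0]:box[2]]
    cv2.imwrite("pics/"+n,cv2.resize(c,None,fx=s,fy=s,interpolation=cv2.INTER_CUBIC))
E
cat > a.py <<'E'
from h import *
np.set_printoptions(precision=3,suppress=True)
P={n:env.get_image(n) for n in("side","top")}
for n in P: save(P[n],n+"0.png",s=1.4); print(n,P[n]["fov_y"],-np.array(P[n]["R"]).T@P[n]["t"],np.array(P[n]["R"])[2])
names=["spout1_head","spout2_head","spout3_head","pump1_mark","pump2_mark","pump3_mark","spatula1_centre","spatula2_centre","spatula3_centre","slot1","slot2","slot3","mug_centre","mug_eye","hook","thread","stamp","tape","glue","loupe","inkpad"]
for m in names:
    print(m,*[[ (np.round(r["pixel"]).astype(int).tolist(),round(r["conf"],2)) for r in env.tip_of(m,P[n])[:5]] for n in P])
E
python3 a.py
```

```text
pics
side 43.14833709467191 [-0.025 -1.003  1.354] [ 0.345  0.585 -0.734]
top 52.22784253371158 [ 0.308 -0.069  1.338] [ 0.185  0.022 -0.982]
spout1_head [([276, 122], 0.49), ([213, 130], 0.44), ([325, 215], 0.36)] [([390, 215], 0.65), ([198, 157], 0.54)]
spout2_head [([237, 115], 0.59)] [([168, 193], 0.55)]
spout3_head [([211, 128], 0.63), ([203, 118], 0.53), ([385, 301], 0.49)] [([139, 230], 0.61)]
pump1_mark [([280, 133], 0.69), ([230, 130], 0.65)] [([199, 156], 0.59)]
pump2_mark [([273, 124], 0.64)] [([163, 207], 0.87)]
pump3_mark [([212, 126], 0.76)] [([144, 226], 0.7)]
spatula1_centre [([282, 264], 0.79)] [([336, 238], 0.81)]
spatula2_centre [([262, 243], 0.86), ([290, 379], 0.84)] [([444, 296], 0.76), ([300, 239], 0.7), ([199, 155], 0.4)]
spatula3_centre [([253, 220], 0.97)] [([273, 243], 0.81), ([201, 156], 0.21)]
slot1 [([325, 218], 0.94), ([325, 234], 0.78), ([315, 200], 0.78)] [([315, 177], 0.87), ([291, 172], 0.71), ([334, 180], 0.6)]
slot2 [([325, 218], 0.94), ([325, 234], 0.78), ([315, 200], 0.78)] [([315, 177], 0.87), ([291, 172], 0.71), ([334, 180], 0.6)]
slot3 [([325, 218], 0.94), ([325, 234], 0.78), ([315, 200], 0.78)] [([315, 177], 0.87), ([291, 172], 0.71), ([334, 180], 0.6)]
mug_centre [([229, 185], 0.94), ([327, 182], 0.73), ([378, 269], 0.19)] [([218, 243], 0.89)]
mug_eye [([214, 172], 0.77)] [([203, 245], 0.57)]
hook [([319, 264], 0.73)] [([392, 220], 0.87)]
thread [([180, 182], 0.84)] [([176, 285], 0.97)]
stamp [([271, 318], 0.95), ([314, 201], 0.29)] [([384, 276], 0.82)]
tape [([330, 183], 0.83), ([201, 117], 0.43)] [([260, 142], 0.62)]
glue [([386, 302], 0.84)] [([413, 178], 0.88)]
loupe [([197, 202], 0.82)] [([211, 280], 0.56), ([299, 242], 0.3)]
inkpad [([270, 316], 0.73), ([378, 270], 0.63), ([203, 117], 0.21)] [([385, 161], 0.71), ([382, 282], 0.25)]
```

View pics/side0.png

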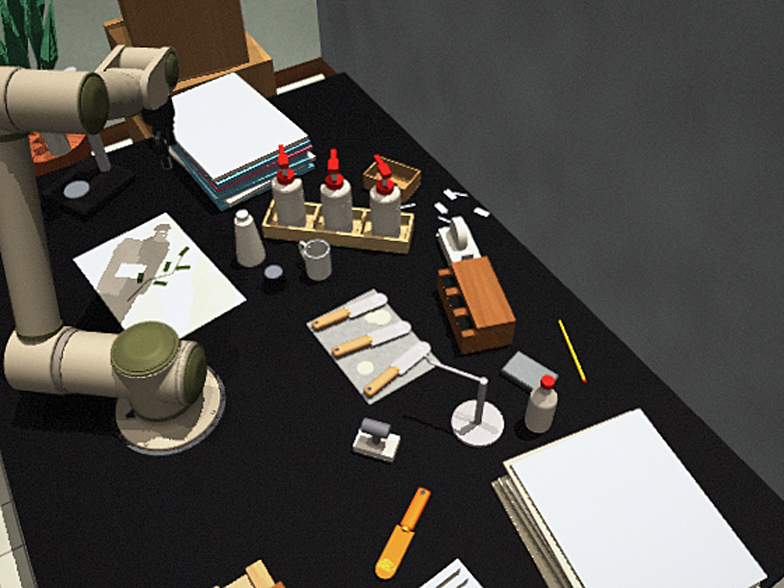

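View pics/top0.png

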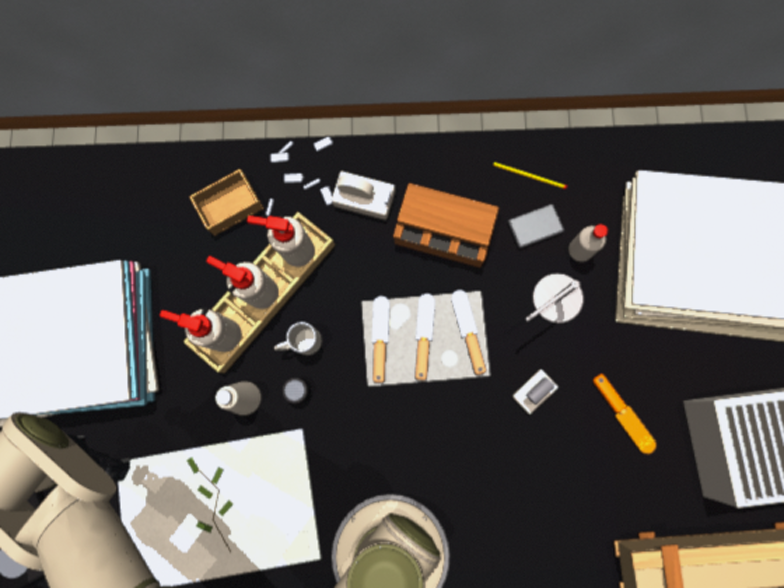

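The side view shows spatulas with wooden handles on the slab at about (282,264), (262,243) and (253,220). The orange look-alike is at (290,379) in side and (444,296) in top, and I'll leave it alone. Next I'll enlarge the pumps.

```bash
cat > b.py <<'E'
from h import *
np.set_printoptions(precision=3,suppress=True)
P={n:env.get_image(n) for n in("side","top")}
a=P["top"]["color"][140:270,100:260];b=P["side"]["color"][90:190,180:310]
a=cv2.resize(a,None,fx=4,fy=4,interpolation=cv2.INTER_CUBIC);cv2.imwrite("pics/pt.png",a[...,::-1])
b=cv2.resize(b,None,fx=6,fy=6,interpolation=cv2.INTER_CUBIC);cv2.imwrite("pics/ps.png",b[...,::-1])
T,S=P["top"],P["side"]
print("mug",tri(T,[218,243],S,[229,185]),"eye",tri(T,[203,245],S,[214,172]))
print("hook",onz(T,[392,220],.16),onz(S,[319,264],.16),tri(T,[392,220],S,[319,264]))
for s in ([315,177],[291,172],[334,180]): print("slotT",onz(T,s,.06))
for s in ([325,218],[325,234],[315,200]): print("slotS",onz(S,s,.06))
for s in ([336,238],[300,239],[273,243]): print("spT",onz(T,s,.015))
for s in ([282,264],[262,243],[253,220]): print("spS",onz(S,s,.015))
for n,s,z in(("thread",[176,285],0),("stamp",[384,276],0),("tape",[260,142],0),("glue",[413,178],0),("loupe",[211,280],0),("ink",[385,161],0)):print(n,onz(T,s,z))
# spatula orientation from masks
for n in P:
  for r in env.outline_of("spatula1_centre",P[n]):
    m=r["mask"];ys,xs=np.nonzero(m)
    X=onz(P[n],np.c_[xs,ys],.015);c=X.mean(0);w,v=np.linalg.eigh(np.cov((X-c)[:,:2].T));print(n,round(r["conf"],2),r["bbox"],c,v[:,1],np.ptp((X-c)[:,:2]@v[:,1]))
print(env.observe()["tool_rot"])
E
python3 b.py
```

```text
mug (array([0.459, 0.168, 0.052]), np.float64(0.01054618209875886)) eye (array([0.439, 0.208, 0.094]), np.float64(0.011966962544674827))
hook [[ 0.492 -0.334  0.16 ]] [[ 0.495 -0.327  0.16 ]] (array([ 0.491, -0.332,  0.168]), np.float64(8.034823943964204e-06))
slotT [[ 0.649 -0.13   0.06 ]]
slotT [[ 0.667 -0.057  0.06 ]]
slotT [[ 0.637 -0.188  0.06 ]]
slotS [[ 0.655 -0.132  0.06 ]]
slotS [[ 0.618 -0.186  0.06 ]]
slotS [[ 0.671 -0.051  0.06 ]]
spT [[ 0.464 -0.19   0.015]]
spT [[ 0.464 -0.079  0.015]]
spT [[0.454 0.005 0.015]]
spS [[ 0.461 -0.185  0.015]]
spS [[ 0.449 -0.083  0.015]]
spS [[0.472 0.016 0.015]]
thread [[0.333 0.309 0.   ]]
stamp [[ 0.344 -0.333  0.   ]]
tape [[0.789 0.043 0.   ]]
glue [[ 0.651 -0.446  0.   ]]
loupe [[0.346 0.201 0.   ]]
ink [[ 0.711 -0.361  0.   ]]
side 0.71 [282.1, 263.9, 45.9, 39.7] [ 0.469 -0.183  0.015] [-0.971 -0.24 ] 0.1888662408158806
top 0.72 [213.8, 240.9, 30.9, 23.9] [0.464 0.186 0.015] [0.052 0.999] 0.09906197777135975
top 0.61 [335.9, 238.8, 27.0, 61.7] [ 0.472 -0.185  0.015] [-0.973 -0.229] 0.1872058859087791
top 0.6 [190.4, 159.2, 32.1, 14.8] [0.735 0.259 0.015] [0.197 0.98 ] 0.09677561061460939
[[-0.901  0.434 -0.   ]
 [ 0.434  0.901  0.   ]
 [ 0.    -0.    -1.   ]]
```

View pics/pt.png

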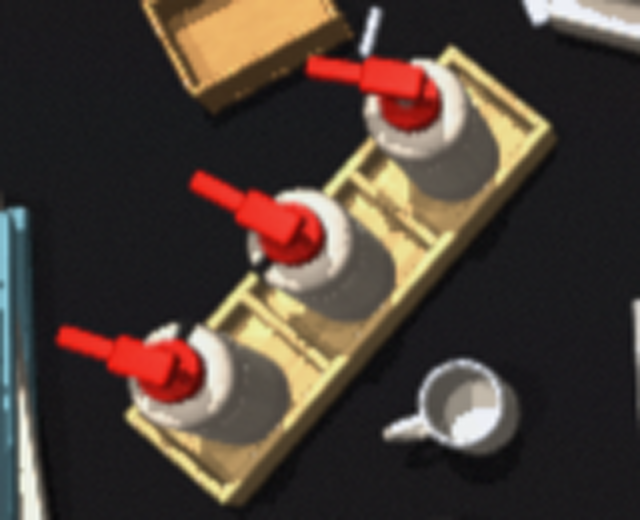

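View pics/ps.png

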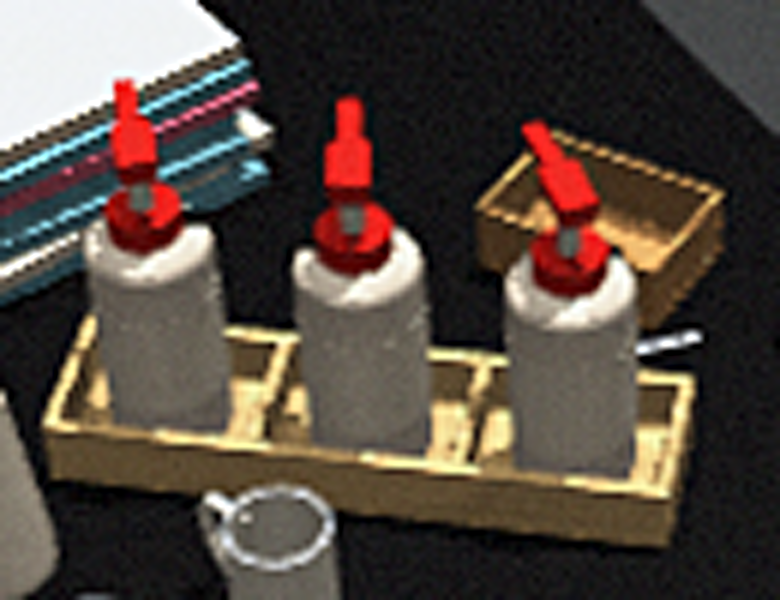

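```bash
cat > c.py <<'E'
from h import *
np.set_printoptions(precision=3,suppress=True)
T,S=env.get_image("top"),env.get_image("side")
ct=lambda x:[100+x[0]/4,140+x[1]/4]
cs=lambda x:[180+x[0]/6,90+x[1]/6]
col=[((183,372),(143,217)),((300,235),(353,238)),((412,103),(570,262))]
tip=[((62,335),(123,85)),((195,180),(350,103)),((310,65),(535,127))]
mk=[((180,332),(192,216)),((258,268),(300,240)),((396,64),(606,254))]
C=[tri(T,ct(a),S,cs(b))for a,b in col]; print(C)
C2=np.array([c[0][:2] for c in C]);print(np.linalg.norm(np.diff(C2,axis=0),axis=1))
for i in range(3):
  t,e=tri(T,ct(tip[i][0]),S,cs(tip[i][1]));m,e2=tri(T,ct(mk[i][0]),S,cs(mk[i][1]))
  print(i,"tip",t,e,"mark",m,e2,"ang",np.degrees(np.arctan2(*(t[:2]-C2[i])[::-1])),np.degrees(np.arctan2(*(m[:2]-C2[i])[::-1])),"r",np.linalg.norm(t[:2]-C2[i]),np.linalg.norm(m[:2]-C2[i]))
# unwrap darkness at shoulder and side
for n,p in(("T",T),("S",S)):
  g=p["color"].max(2)
  sat=p["color"].astype(int);red=(sat[...,0]-sat[...,1])>60
  for i in range(3):
    for r,z in((.031,.165),(.0375,.145)):
      a=np.radians(np.arange(0,360,15));X=np.c_[C2[i,0]+r*np.cos(a),C2[i,1]+r*np.sin(a),np.full(len(a),z)]
      px=np.round(proj(p,X)).astype(int);v=[ -1 if red[y,x] else int(g[y,x]) for x,y in px];print(n,i,z,v)
E
python3 c.py
```

```text
[(array([0.472, 0.345, 0.182]), np.float64(0.0013251288957149717)), (array([0.566, 0.267, 0.18 ]), np.float64(0.0008905217294163487)), (array([0.663, 0.191, 0.173]), np.float64(0.002148903807476229))]
[0.122 0.123]
0 tip [0.494 0.411 0.224] 0.0016009898569151195 mark [0.504 0.355 0.161] 0.0011336499563513408 ang 71.28725672136274 17.665663918582545 r 0.07041008931435529 0.03414572687761506
1 tip [0.598 0.326 0.224] 0.0016036600363729433 mark [0.548 0.301 0.162] 0.00023581157973340781 ang 61.907701332516936 118.12092229653493 r 0.0670159753897646 0.03888559055808694
2 tip [0.676 0.249 0.225] 0.0016550974661722877 mark [0.698 0.208 0.151] 0.00012285301395912135 ang 77.29408825652598 26.023929383176352 r 0.06018394900851532 0.039352223565140884
T 0 0.165 [202, 42, -1, -1, -1, -1, -1, -1, 173, 185, 222, 172, 149, 109, 95, 99, 97, 94, 85, 86, 100, 143, 170, 227]
T 0 0.145 [188, 46, 111, -1, -1, -1, -1, -1, 184, 219, 189, 199, 105, 89, 88, 87, 89, 84, 84, 91, 104, 218, 123, 113]
T 1 0.165 [238, 236, -1, -1, -1, -1, -1, -1, 75, 226, 222, 219, 151, 148, 142, 162, 127, 134, 144, 131, 165, 219
[... 395 characters left out ...]
3, -1, -1, 89, -1, -1, 139, 162, 175, 157, 159, 175, 163, 203, 176, 212, 191, 225, 210, 246, 235, 255]
S 0 0.145 [103, 254, 255, -1, -1, -1, -1, 139, 239, 180, 106, 93, 83, 95, 93, 101, 98, 99, 96, 95, 114, 140, 39, 40]
S 1 0.165 [255, 255, -1, -1, 135, 94, -1, -1, 17, 255, 255, 209, 173, 171, 169, 241, 245, 248, 237, 239, 243, 248, 252, 255]
S 1 0.145 [226, 245, 155, 58, -1, -1, -1, 149, 224, 157, 67, 72, 95, 95, 98, 94, 96, 101, 99, 105, 104, 81, 65, 94]
S 2 0.165 [80, -1, -1, -1, 98, -1, -1, -1, 151, 169, 178, 216, 219, 164, 172, 176, 249, 247, 241, 241, 245, 255, 236, 255]
S 2 0.145 [255, 253, -1, -1, -1, -1, -1, 177, 255, 163, 94, 69, 90, 88, 94, 98, 101, 99, 100, 90, 100, 103, 60, 193]
```

Marks, in the 4x top crop: left bottle (185,328), middle (260,268), and the right one hidden under its head at about (396,64). In the 6x side crop the right one shows at about (606,254). I'll fit the geometry by silhouette.

```bash
cat > fit.py <<'E'
from h import *
from scipy.optimize import minimize
SS=4
def hullfill(img,p,X):
    q=cv2.convexHull((proj(p,X)*SS+SS/2).astype(np.float32)).astype(np.int32);cv2.fillConvexPoly(img,q,1)
def box(cx,cy,th,x0,x1,y0,y1,z0,z1):
    c,s=np.cos(th),np.sin(th)
    return [(cx+c*x-s*y,cy+s*x+c*y,z) for x in(x0,x1) for y in(y0,y1) for z in(z0,z1)]
def cyl(cx,cy,r,z0,z1):
    a=np.linspace(0,2*np.pi,24);return [(cx+r*np.cos(t),cy+r*np.sin(t),z) for t in a for z in(z0,z1)]
def iou(P,masks,parts):
    s=0
    for p,m in zip(P,masks):
        im=np.zeros((420*SS,560*SS),np.uint8)
        for X in parts: hullfill(im,p,X)
        f=cv2.resize(im.astype(np.float32),(560,420),interpolation=cv2.INTER_AREA)
        s+=np.minimum(f,m).sum()/np.maximum(f,m).sum()
    return s
def opt(f,x0,step):
    x0=np.array(x0,float);sim=np.vstack([x0]+[x0+np.eye(len(x0))[i]*step[i] for i in range(len(x0))])
    return minimize(f,x0,method="Nelder-Mead",options=dict(initial_simplex=sim,maxiter=500,xatol=1e-4,fatol=1e-4))
def redmask(p,bx):
    c=p["color"].astype(int);m=((c[...,0]>110)&(c[...,1]<90)&(c[...,2]<90)).astype(np.float32);o=np.zeros_like(m)
    x0,y0,x1,y1=bx;o[y0:y1,x0:x1]=m[y0:y1,x0:x1];return o
def pumps(T,S,x0):
    M=[redmask(T,(100,140,260,270)),redmask(S,(180,90,310,190))]
    def f(v):
        q=[]
        for i in range(3):
            cx=v[0]+(i-1)*.125*np.cos(v[2]);cy=v[1]+(i-1)*.125*np.sin(v[2]);a=v[3+i]
            q+=[box(cx,cy,a,-.021,.021,-.012,.012,.211,.229),box(cx,cy,a,.02,.06,-.0065,.0065,.216+v[6],.224+v[6]),cyl(cx,cy,.022,.181-v[7],.181+v[7])]
        return -iou((T,S),M,q)
    return opt(f,x0,[.004,.004,.03,.1,.1,.1,.003,.003])
def mask_brown(p):
    h=cv2.cvtColor(p["color"],cv2.COLOR_RGB2HSV);return h
E
cat > d.py <<'E'
from fit import *
np.set_printoptions(precision=4,suppress=True)
T,S=env.get_image("top"),env.get_image("side")
r=pumps(T,S,[.567,.267,np.radians(-39),np.radians(71),np.radians(62),np.radians(77),0,.007])
v=r.x;print(-r.fun,v,np.degrees(v[2:6]))
A=[(v[0]+(i-1)*.125*np.cos(v[2]),v[1]+(i-1)*.125*np.sin(v[2])) for i in range(3)];print(A)
np.save("pump.npy",np.array(A))
for n,p in(("T",T),("S",S)):
  c=p["color"].astype(int);g=c.max(2).astype(np.float32);g[(c[...,0]-c[...,1])>60]=300
  for i in range(3):
    for rr,z in((.03,.165),(.035,.162)):
      a=np.radians(np.arange(-10,140,6));X=np.c_[A[i][0]+rr*np.cos(a),A[i][1]+rr*np.sin(a),np.full(len(a),z)]
      px=proj(p,X).astype(np.float32);print(n,i,rr,cv2.remap(g,px[:,0],px[:,1],cv2.INTER_LINEAR).ravel().astype(int).tolist())
# block
M=[]
for p,bx in((T,(275,125,365,195)),(S,(305,180,375,255))):
  h=cv2.cvtColor(p["color"],cv2.COLOR_RGB2HSV);m=((h[...,0]<18)&(h[...,1]>100)&(h[...,2]>25)).astype(np.uint8)
  m=cv2.morphologyEx(m,cv2.MORPH_CLOSE,np.ones((5,5)));o=np.zeros((420,560),np.float32);x0,y0,x1,y1=bx;o[y0:y1,x0:x1]=m[y0:y1,x0:x1];M.append(o)
  cv2.imwrite(f"pics/m{len(M)}.png",cv2.resize((o*255).astype(np.uint8)[y0:y1,x0:x1],None,fx=4,fy=4))
fb=lambda v:-iou((T,S),M,[box(v[0],v[1],v[2],0,.12,-.102,.102,0,.086)])
r=opt(fb,[.652,-.125,-.22],[.006,.006,.05]);v=r.x;print("block",-r.fun,v,np.degrees(v[2]),[m.sum() for m in M])
for k in(1,0,-1):print("slot",v[0]-np.sin(v[2])*.064*k,v[1]+np.cos(v[2])*.064*k)
E
python3 d.py
```

```text
1.5174660682678223 [ 0.5693  0.275  -0.7101  1.2353  1.0893  1.3725  0.0049  0.    ] [-40.6857  70.7795  62.4111  78.6406]
[(np.float64(0.4745621642343093), np.float64(0.35644076862794205)), (np.float64(0.5693493563350764), np.float64(0.27495219143056876)), (np.float64(0.6641365484358436), np.float64(0.19346361423319547))]
T 0 0.03 [37, 53, 128, 205, 231, 229, 227, 249, 297, 286, 300, 300, 300, 300, 300, 300, 300, 300, 167, 149, 155, 176, 206, 227, 231]
T 0 0.035 [34, 45, 106, 191, 172, 176, 149, 182, 154, 161, 300, 300, 300, 300, 300, 300, 300, 208, 90, 86, 88, 120, 156, 201, 196]
T 1 0.03 [232, 231, 230, 230, 235, 228, 263, 300, 300, 300, 300, 300, 300, 300, 300, 241, 153, 159, 164, 169, 206, 191, 100, 42, 50]
T 1 0.035 [157, 157, 161, 140, 158, 157, 131, 202, 300, 300, 300, 300, 300, 300, 300, 193, 103, 109, 113, 119, 133, 132, 67, 40, 58]
T 2 0.03 [238, 264, 252, 283, 300, 300, 300, 300, 300, 300, 300, 300, 300, 300, 280, 212, 227, 227, 213, 181, 168, 168, 170, 178, 209]
T 2 0.035 [132, 125, 103, 121, 229, 300, 300, 300, 300, 300, 300, 300, 300, 300, 167, 120, 128, 153, 155, 118,
[... 340 characters left out ...]
252, 124, 94, 92, 99, 244, 300, 300, 300, 300, 300, 282, 145, 23, 7]
S 1 0.035 [91, 67, 68, 69, 62, 111, 300, 300, 300, 300, 300, 134, 94, 94, 118, 300, 300, 300, 300, 300, 173, 25, 16, 7, 37]
S 2 0.03 [181, 119, 62, 154, 300, 300, 300, 300, 300, 300, 300, 141, 98, 90, 192, 300, 300, 300, 300, 300, 215, 115, 124, 132, 149]
S 2 0.035 [192, 192, 120, 81, 46, 272, 300, 300, 300, 300, 300, 160, 98, 88, 266, 300, 300, 300, 300, 199, 80, 80, 83, 96, 124]
block 1.7278265953063965 [ 0.6478 -0.1214 -0.3133] -17.951022804772578 [np.float32(2821.0), np.float32(2599.0)]
slot 0.6674893023672694 -0.060498664891871244
slot 0.6477642523960595 -0.12138316541239184
slot 0.6280392024248496 -0.18226766593291244
```

```bash
cat > e.py <<'E'
from fit import *
np.set_printoptions(precision=4,suppress=True)
T,S=env.get_image("top"),env.get_image("side")
M=[redmask(T,(100,140,260,270)),redmask(S,(180,90,310,190))]
def parts(v):
    q=[]
    for i in range(3):
        cx=v[0]+(i-1)*.125*np.cos(v[2]);cy=v[1]+(i-1)*.125*np.sin(v[2]);a=v[3+i];h=v[8]
        q+=[box(cx,cy,a,-.021,.021,-.012,.012,h-.009,h+.009),box(cx,cy,a,.02,.06,-.0065,.0065,h-.004+v[6],h+.004+v[6]),cyl(cx,cy,.022,h-.039-v[7],h-.039+v[7])]
    return q
best=None
for h in(.215,.22,.225):
  r=opt(lambda v:-iou((T,S),M,parts(v)),[.567,.268,np.radians(-39),np.radians(71),np.radians(62),np.radians(77),0,.009,h],[.004,.004,.03,.1,.1,.1,.003,.003,.004])
  print(-r.fun,r.x,np.degrees(r.x[2:6]))
  if best is None or r.fun<best.fun: best=r
np.save("pumpfit.npy",best.x);v=best.x
out=[]
th=np.radians(-17.95);bl=box(.6478,-.1214,th,0,.12,-.102,.102,0,.086)
for p,bx,b2,s in((T,(110,145,230,250),(275,125,365,195),3),(S,(190,95,300,175),(305,180,375,255),3)):
  for B,pp in((bx,parts(v)),(b2,[bl])):
    c=np.ascontiguousarray(cv2.resize(p["color"][B[1]:B[3],B[0]:B[2]],None,fx=s,fy=s,interpolation=cv2.INTER_CUBIC)[...,::-1])
    for X in pp:
      q=cv2.convexHull(((proj(p,X)-B[:2]+.5)*s).astype(np.float32)).astype(int);cv2.polylines(c,[q],True,(0,255,0),1)
    if B is b2:
      for k in(1,0,-1):
        for d in (0,.03):
          e=[(.6478+np.cos(th)*d-np.sin(th)*(.064*k+w),-.1214+np.sin(th)*d+np.cos(th)*(.064*k+w),.06) for w in(-.023,.023)]
          q=((proj(p,e)-B[:2]+.5)*s).astype(int);cv2.line(c,q[0].tolist(),q[1].tolist(),(255,255,0),1)
    out.append(c)
H=max(o.shape[0] for o in out[:2]);
pad=lambda c,h,w:cv2.copyMakeBorder(c,0,h-c.shape[0],0,w-c.shape[1],cv2.BORDER_CONSTANT)
w1=max(out[0].shape[1],out[2].shape[1]);w2=max(out[1].shape[1],out[3].shape[1]);h1=max(o.shape[0] for o in out[:2]);h2=max(o.shape[0] for o in out[2:])
cv2.imwrite("pics/ov.png",np.vstack([np.hstack([pad(out[0],h1,w1),pad(out[1],h1,w2)]),np.hstack([pad(out[2],h2,w1),pad(out[3],h2,w2)])]))
E
python3 e.py
```

```text
1.5119209289550781 [ 0.5691  0.2754 -0.7116  1.2135  1.069   1.3415  0.0033 -0.0002  0.2204] [-40.7718  69.5275  61.2466  76.8622]
1.5137903690338135 [ 0.5684  0.2745 -0.7139  1.2206  1.0527  1.3655  0.0049  0.      0.2216] [-40.9019  69.9338  60.3134  78.2353]
1.502619743347168 [ 0.5685  0.2731 -0.7097  1.245   1.0901  1.384   0.0031  0.0012  0.2245] [-40.662   71.3317  62.4573  79.2985]
```

View pics/ov.png

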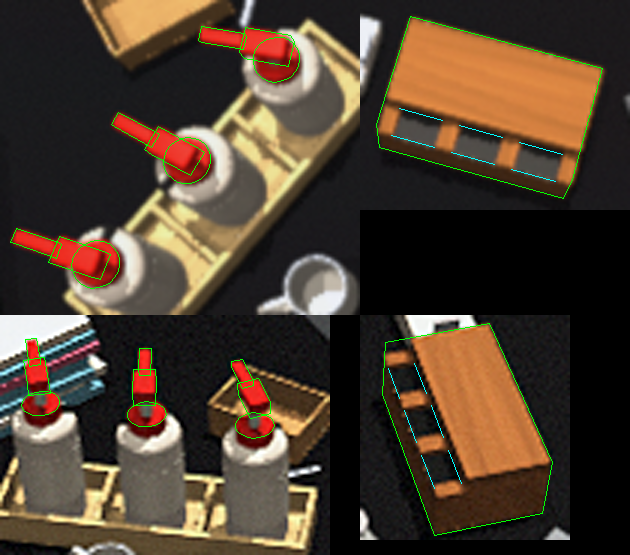

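```bash
cat > fit2.py <<'E'
from fit import *
def red(p,bx):
    h=cv2.cvtColor(p["color"],cv2.COLOR_RGB2HSV);m=(((h[...,0]<7)|(h[...,0]>172))&(h[...,1]>170)&(h[...,2]>60)).astype(np.float32)
    o=np.zeros_like(m);x0,y0,x1,y1=bx;o[y0:y1,x0:x1]=m[y0:y1,x0:x1];return o
def fitpump(T,S,c,a0,margin=26):
    # windows by projection of the head centre
    M=[]
    for p in(T,S):
        u=proj(p,[(c[0],c[1],.21)])[0];w=int(margin)
        m=red(p,(0,0,560,420)).astype(np.uint8);n,l=cv2.connectedComponents(m,connectivity=8)
        o=np.zeros_like(m)
        for k in range(1,n):
            ys,xs=np.nonzero(l==k)
            if np.hypot(xs-u[0],ys-u[1]).min()<9 and len(xs)>6:o|=(l==k).astype(np.uint8)
        M.append(o.astype(np.float32))
    def parts(v):
        cx,cy,a,h,dz,t=v
        return [box(cx,cy,a,-.021,.021,-.012,.012,h-.009,h+.009),box(cx,cy,a,.02,.06,-.0065,.0065,h-.004+dz,h+.004+dz),cyl(cx,cy,.022,h-.039-t,h-.039+t)]
    r=[opt(lambda v:-iou((T,S),M,parts(v)),[c[0],c[1],a,.22,0,.007],[.004,.004,.1,.003,.003,.002]) for a in np.atleast_1d(a0)]
    r=min(r,key=lambda q:q.fun);return r.x,-r.fun,[m.sum() for m in M]
E
cat > f.py <<'E'
from fit2 import *
np.set_printoptions(precision=4,suppress=True)
T,S=env.get_image("top"),env.get_image("side")
C=[]
for c,a in(((.473,.350),71),((.567,.271),62),((.663,.192),77)):
  v,s,n=fitpump(T,S,c,[np.radians(a),np.radians(a-10)]);print(v,np.degrees(v[2]),s,n);C.append(v)
np.save("p.npy",C)
for i in range(3):
  for m in["pump1_mark"]:pass
X=np.array(C)[:,:2];print(np.linalg.norm(np.diff(X,axis=0),axis=1))
E
python3 f.py
```

```text
[0.4761 0.3615 1.212  0.2101 0.0059 0.0065] 69.44172503407084 1.6539185047149658 [np.float32(359.0), np.float32(193.0)]
[0.5687 0.2761 1.0332 0.2169 0.0069 0.0066] 59.199389110196556 1.653456449508667 [np.float32(347.0), np.float32(221.0)]
[0.6665 0.1953 1.3451 0.2145 0.0006 0.0087] 77.06907196477552 1.6018460988998413 [np.float32(332.0), np.float32(225.0)]
[0.126  0.1268]
```

```bash
cat > rel.py <<'E'
import sys,numpy as np
from rig import env
from scipy.spatial.transform import Rotation as R
def rel(x,y,z,yaw):
    "yaw = world angle of tool y, tool down"
    o=env.observe();A=np.array(o["tool_rot"]);p=np.array(o["position"])
    cur=np.degrees(np.arctan2(A[1,1],A[0,1]));d=yaw-cur;d-=360*round(d/360) 
    a=np.radians(yaw);ty=np.array([np.cos(a),np.sin(a),0]);tz=np.array([0,0,-1.]);B=np.c_[np.cross(ty,tz),ty,tz]
    rv=R.from_matrix(A.T@B).as_rotvec(degrees=True)
    print("t",round(o["time_s"],1),"cur",p.round(4),"yaw",cur.round(1),"q1,q6",np.round([o["q"][0],o["q"][5]],0),"w",round(o["grip_width"],4),"F",np.round(o["ft_force"],1),"->",np.round(rv,1),np.round(100*A.T@(np.array([x,y,z])-p),2))
if __name__=="__main__":
    v=list(map(float,sys.argv[1:]))
    for i in range(0,len(v),4): rel(*v[i:i+4])
E
python3 rel.py .474 .356 .32 160 .474 .356 .204 160
```

```text
t 2.8 cur [0.2386 0.4955 0.2313] yaw 64.3 q1,q6 [ 52. -12.] w 0.0856 F [-0.1  0.1 -0.4] -> [  0.    0.  -95.7] [-27.26  -2.36  -8.87]
t 2.8 cur [0.2386 0.4955 0.2313] yaw 64.3 q1,q6 [ 52. -12.] w 0.0856 F [-0.1  0.1 -0.4] -> [  0.    0.  -95.7] [-27.26  -2.36   2.73]
```

move_arm([
  [0,0,-8.5,0,0,-5,1],
  [0,0,-17,-3,0,-8.9,1],
  [0,0,-25.5,-8,-0.7,-8.9,1],
  [0,0,-34,-13,-1.1,-8.9,0.4],
  [0,0,-42.5,-18,-1.6,-8.9,0.4],
])

```text
time_s: 3.3
position: [0.3847, 0.4085, 0.3206]
tool_rot: [[-0.964, -0.265, 0.0], [-0.265, 0.964, 0.0], [-0.001, 0.0, -1.0]]
ft_force: [0.9, 0.6, -0.6]
grip_width: 0.0604
gripper_force: 0.0
```

```bash
python3 rel.py .474 .356 .32 160
```

```text
t 3.3 cur [0.3847 0.4085 0.3206] yaw 105.4 q1,q6 [ 35. -71.] w 0.0604 F [ 0.9  0.6 -0.6] -> [ -0.    0.  -54.6] [-7.22 -7.44  0.07]
```

move_arm([
  [0,0,-8.5,-4,-4,0,0.4],
  [0,0,-17,-7,-7.3,0,0.4],
  [0,0,-25.5,-7.1,-7.3,0,0.4],
  [0,0,-34,-7.1,-7.3,0,0.4],
  [0,0,-42.5,-7.1,-7.3,0,0.4],
])

```text
time_s: 3.8
position: [0.4715, 0.357, 0.3201]
tool_rot: [[-0.535, -0.845, -0.0], [-0.845, 0.535, -0.0], [0.0, 0.0, -1.0]]
ft_force: [0.2, 0.5, 0.5]
grip_width: 0.0602
gripper_force: 0.0
```

move_arm([
  [0,0,-8.5,0,0,0,0.4],
  [0,0,-10.7,0,0,0,0.4],
  [0,0,-10.7,0,0,0,0.4],
])

```text
time_s: 4.1
position: [0.471, 0.3574, 0.3203]
tool_rot: [[-0.374, -0.928, -0.0], [-0.928, 0.374, -0.0], [0.0, 0.0, -1.0]]
ft_force: [0.3, -0.8, 0.8]
grip_width: 0.0599
gripper_force: 0.0
```

```bash
python3 rel.py .474 .356 .204 160
```

```text
t 4.1 cur [0.471  0.3574 0.3203] yaw 158.1 q1,q6 [  26. -132.] w 0.0599 F [ 0.3 -0.8  0.8] -> [ 0.  -0.  -1.9] [ 0.02 -0.33 11.63]
```

move_arm([
  [0,0,-1.5,0,-0.3,5,0.4],
  [0,0,-1.5,0,-0.3,9,0.4],
  [0,0,-1.5,0,-0.3,11.6,0.4],
  [0,0,-1.5,0,-0.3,11.6,0.4],
])

```text
time_s: 4.5
position: [0.4725, 0.3556, 0.2009]
tool_rot: [[-0.351, -0.937, -0.007], [-0.937, 0.351, -0.003], [0.005, 0.005, -1.0]]
ft_force: [0.2, 0.6, -0.5]
grip_width: 0.0596
gripper_force: 0.0
```

move_arm([
  [0,0,0,0,0,0,0],
  [0,0,0,0,0,0,-0.4],
  [0,0,0,0,0,0,-0.7],
  [0,0,0,0,0,0,-0.7],
  [0,0,0,0,0,0,-0.7],
], squeeze=20)

```text
time_s: 5.0
position: [0.4728, 0.3575, 0.2067]
tool_rot: [[-0.349, -0.937, 0.001], [-0.937, 0.349, 0.003], [-0.003, 0.001, -1.0]]
ft_force: [-7.8, 3.6, 7.1]
grip_width: 0.0234
gripper_force: 24.9
```

```bash
cat > look.py <<'E'
from fit2 import *
import sys
T=env.get_image("top");S=env.get_image("side")
def crop(p,c,w,s):
    u=proj(p,[c])[0].astype(int);a=p["color"][max(0,u[1]-w):u[1]+w,max(0,u[0]-w):u[0]+w];return cv2.resize(a,(int(2*w*s),int(2*w*s)),interpolation=cv2.INTER_CUBIC)[...,::-1]
x,y,z,w=map(float,sys.argv[2:6]);w=int(w)
cv2.imwrite("pics/"+sys.argv[1],np.hstack([crop(T,(x,y,z),w,190/w),crop(S,(x,y,z),w,190/w)]))
E
python3 look.py g1.png .474 .356 .2 32
```

```text
(no output)
```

View pics/g1.png

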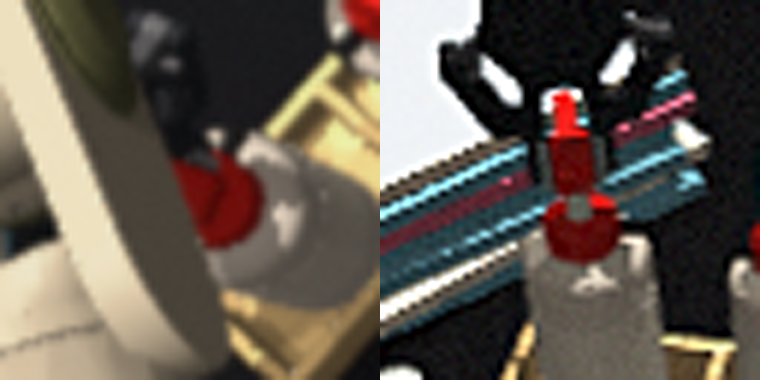

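The gripper holds the left pump's block squarely: the grip width is 23.4 mm and the spout points straight up in the side crop at (565,120). Now turning it clockwise.

move_arm([
  [0,0,8.5,0,0,0,-0.7],
  [0,0,17,0,0,0,-0.7],
  [0,0,25.5,0,0,0,-0.7],
  [0,0,34,0,0,0,-0.7],
  [0,0,42.5,0,0,0,-0.7],
])

```text
time_s: 5.6
position: [0.4723, 0.358, 0.2067]
tool_rot: [[-0.893, -0.451, -0.0], [-0.451, 0.893, 0.004], [-0.001, 0.004, -1.0]]
ft_force: [-10.7, 6.5, 7.5]
grip_width: 0.0233
gripper_force: 25.0
```

move_arm([
  [0,0,8.5,0,0,0,-0.7],
  [0,0,17,0,0,0,-0.7],
  [0,0,25.5,0,0,0,-0.7],
  [0,0,32,0,0,0,-0.7],
  [0,0,32,0,0,0,-0.7],
])

```text
time_s: 6.1
position: [0.4721, 0.3585, 0.2067]
tool_rot: [[-0.996, 0.088, -0.0], [0.088, 0.996, 0.005], [0.001, 0.005, -1.0]]
ft_force: [-10.0, 7.7, 6.4]
grip_width: 0.0234
gripper_force: 25.0
```

move_arm([
  [0,0,0,0,0,0,-0.2],
  [0,0,0,0,0,0,0.3],
  [0,0,0,0,0,0,0.4],
  [0,0,0,0,0,-5,0.4],
  [0,0,0,0,0,-10,0.4],
])

```text
time_s: 6.6
position: [0.4735, 0.3558, 0.305]
tool_rot: [[-0.996, 0.087, -0.002], [0.087, 0.996, -0.001], [0.002, -0.002, -1.0]]
ft_force: [1.5, 0.5, 0.4]
grip_width: 0.06
gripper_force: 0.0
```

```bash
python3 rel.py .40 .15 .36 150.4  .5685 .2745 .32 150.4
```

```text
t 6.6 cur [0.4735 0.3558 0.305 ] yaw 85.0 q1,q6 [ 25. -60.] w 0.06 F [1.5 0.5 0.4] -> [ -0.   -0.2 -65.4] [  5.55 -21.15  -5.45]
t 6.6 cur [0.4735 0.3558 0.305 ] yaw 85.0 q1,q6 [ 25. -60.] w 0.06 F [1.5 0.5 0.4] -> [ -0.   -0.2 -65.4] [-10.16  -7.28  -1.51]
```

move_arm([
  [0,0,-8.5,2,-4,-5,0.4],
  [0,0,-17,4,-9,-5,0.4],
  [0,0,-25.5,6,-14,-5,0.4],
  [0,0,-34,6,-19,-5,0.4],
  [0,0,-42.5,6,-24,-5,0.4],
])

```text
time_s: 7.1
position: [0.397, 0.1542, 0.355]
tool_rot: [[-0.815, -0.58, 0.002], [-0.58, 0.815, -0.0], [-0.001, -0.001, -1.0]]
ft_force: [0.3, -0.5, 0.4]
grip_width: 0.06
gripper_force: 0.0
```

```bash
cat > g.py <<'E'
from fit2 import *
np.set_printoptions(precision=4,suppress=True)
T,S=env.get_image("top"),env.get_image("side")
C=[]
for c,a in(((.473,.359),-5),((.5685,.275),60),((.664,.194),77)):
  v,s,n=fitpump(T,S,c,[np.radians(a),np.radians(a-10)]);print(v,np.degrees(v[2]),s,n)
for nm,p in(("T",T),("S",S)):
  print(nm,[(np.round(r["pixel"],1).tolist(),round(r["conf"],2)) for r in env.tip_of("pump1_mark",p)],[(np.round(r["pixel"],1).tolist(),round(r["conf"],2)) for r in env.tip_of("pump2_mark",p)])
  print(nm,"axis@.16",proj(p,[(.472,.359,.162),(.5685,.275,.162),(.664,.194,.162)]))
a=cv2.resize(T["color"][145:255,115:225],(390,390),interpolation=cv2.INTER_CUBIC);b=cv2.resize(S["color"][85:185,190:290],(390,390),interpolation=cv2.INTER_CUBIC)
cv2.imwrite("pics/g2.png",np.hstack([a,b])[...,::-1])
np.savez("g2.npz",T=T["color"],S=S["color"])
E
python3 g.py
```

```text
[ 0.4729  0.3555 -0.1193  0.2196 -0.005   0.0107] -6.837757880468904 0.5789803862571716 [np.float32(0.0), np.float32(180.0)]
[0.5696 0.2771 1.0338 0.2148 0.0085 0.0071] 59.23279327940418 1.6688523292541504 [np.float32(346.0), np.float32(221.0)]
[0.6648 0.194  1.3569 0.2187 0.0043 0.0079] 77.74745675000972 1.603737711906433 [np.float32(333.0), np.float32(223.0)]
T [([199.7, 153.5], 0.96), ([382.3, 162.5], 0.42)] [([165.0, 205.8], 0.6)]
T axis@.16 [[143.139  234.2465]
 [173.9052 199.5067]
 [202.8133 166.047 ]]
S [([280.5, 131.7], 0.8), ([249.1, 221.7], 0.65)] [([231.2, 128.9], 0.59), ([250.1, 222.7], 0.59)]
S axis@.16 [[202.9729 128.3781]
 [238.7939 132.1162]
 [274.6309 135.5805]]
```

View pics/g2.png

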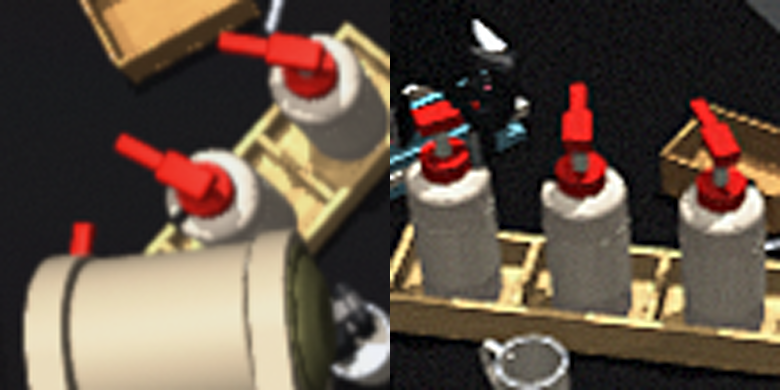

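```bash
cat > m.py <<'E'
from h import *
T,S=env.get_image("top"),env.get_image("side")
ax=np.array([(.472,.359),(.569,.2765),(.6655,.1945)])
obs=[(1,"T",[165,205.8]),(1,"S",[231.2,128.9]),(2,"T",[199.7,153.5]),(2,"S",[280.5,131.7]),(0,"T",[144,226]),(0,"S",[212,126]),(0,"T",[146.2,221.5]),(1,"T",[163,207])]
for i,n,px in obs:
  p=T if n=="T" else S
  print(i,n,end=" ")
  for z in(.155,.16,.165):
    d=onz(p,px,z)[0,:2]-ax[i];print(round(np.degrees(np.arctan2(d[1],d[0]))),round(1000*np.hypot(*d)),end="; ")
  # expected pixel of a mark point at angle a
  print()
print(tri(T,[165,205.8],S,[231.2,128.9]),tri(T,[199.7,153.5],S,[280.5,131.7]))
E
python3 m.py; python3 rel.py .569 .276 .32 150
```

```text
1 T 123 30; 126 30; 130 29; 
1 S 108 37; 115 33; 124 29; 
2 T 15 40; 14 38; 13 36; 
2 S 24 33; 17 29; 8 24; 
0 T 2 24; -2 24; -7 23; 
0 S 4 36; -5 33; -15 32; 
0 T -7 37; -10 37; -13 36; 
1 T 122 37; 125 36; 128 35; 
(array([0.5505713 , 0.29774743, 0.1679834 ]), np.float64(0.0014593906258155)) (array([0.6992881 , 0.20577829, 0.15675212]), np.float64(0.008583672970859798))
t 7.5 cur [0.3982 0.1566 0.3541] yaw 125.1 q1,q6 [   6. -120.] w 0.0601 F [-0.2  0.4 -0.6] -> [  0.   -0.  -24.9] [-20.84  -0.06   3.41]
```

move_arm([
  [0,0,8.5,-4,0,0,0.4],
  [0,0,17,-9,0,0,0.4],
  [0,0,25.5,-14,0,0,0.4],
  [0,0,34,-18,0,0,0.4],
  [0,0,42.5,-20.8,0,0,0.4],
])

```text
time_s: 8.0
position: [0.5697, 0.278, 0.3526]
tool_rot: [[-0.991, 0.133, -0.002], [0.133, 0.991, -0.0], [0.002, -0.001, -1.0]]
ft_force: [-0.1, 0.1, 0.5]
grip_width: 0.0597
gripper_force: 0.0
```

move_arm([
  [0,0,8.5,0,0,0,0.4],
  [0,0,17,0,0,0,0.4],
  [0,0,25.5,0,0,0,0.4],
  [0,0,34,0,0,0,0.4],
  [0,0,42.5,0,0,0,0.4],
])

```text
time_s: 8.5
position: [0.5681, 0.2766, 0.3537]
tool_rot: [[-0.64, 0.768, -0.001], [0.768, 0.64, -0.0], [0.0, -0.001, -1.0]]
ft_force: [-1.0, -0.3, -0.2]
grip_width: 0.0599
gripper_force: 0.0
```

move_arm([
  [0,0,8.5,0,0,0,0.4],
  [0,0,17,0,0,0,0.4],
  [0,0,25.5,0,0,0,0.4],
  [0,0,34,0,0,0,0.4],
  [0,0,42.5,0,0,0,0.4],
])

```text
time_s: 9.0
position: [0.5681, 0.2766, 0.3537]
tool_rot: [[0.047, 0.999, -0.001], [0.999, -0.047, -0.0], [-0.0, -0.001, -1.0]]
ft_force: [-0.9, -0.3, -0.0]
grip_width: 0.0598
gripper_force: 0.0
```

move_arm([
  [0,0,8.5,0,0,0,0.4],
  [0,0,17,0,0,0,0.4],
  [0,0,25.5,0,0,0,0.4],
  [0,0,27.5,0,0,0,0.4],
  [0,0,27.5,0,0,0,0.4],
])

```text
time_s: 9.5
position: [0.5681, 0.2764, 0.3538]
tool_rot: [[0.498, 0.867, -0.001], [0.867, -0.498, -0.0], [-0.001, -0.001, -1.0]]
ft_force: [0.1, 0.6, -0.4]
grip_width: 0.0599
gripper_force: 0.0
```

```bash
python3 rel.py .569 .2765 .204 -30.5
```

```text
t 9.5 cur [0.5681 0.2764 0.3538] yaw -29.9 q1,q6 [15. 45.] w 0.0599 F [ 0.1  0.6 -0.4] -> [-0.   0.   0.6] [ 0.06  0.08 14.98]
```

Descend, grip, and turn +65.5° (tool z negative) so the head lands at 125°.

move_arm([
  [0,0,0,0,0.1,5,0.4],
  [0,0,0,0,0.1,10,0.4],
  [0,0,0,0,0.1,13.5,0.4],
  [0,0,0,0,0.1,14.8,0.4],
  [0,0,0,0,0.1,14.8,0.4],
])

```text
time_s: 10.0
position: [0.5682, 0.2752, 0.2038]
tool_rot: [[0.497, 0.868, -0.005], [0.868, -0.497, -0.001], [-0.003, -0.003, -1.0]]
ft_force: [-0.6, 0.1, -0.2]
grip_width: 0.0599
gripper_force: 0.0
```

move_arm([
  [0,0,0,0,0,0,0],
  [0,0,0,0,0,0,-0.4],
  [0,0,0,0,0,0,-0.7],
  [0,0,0,0,0,0,-0.7],
  [0,0,0,0,0,0,-0.7],
])

```text
time_s: 10.5
position: [0.5676, 0.2766, 0.2081]
tool_rot: [[0.497, 0.868, -0.001], [0.868, -0.497, 0.003], [0.002, -0.002, -1.0]]
ft_force: [-8.1, 6.0, 7.1]
grip_width: 0.0231
gripper_force: 25.5
```

move_arm([
  [0,0,-8.5,0,0,0,-0.7],
  [0,0,-17,0,0,0,-0.7],
  [0,0,-25.5,0,0,0,-0.7],
  [0,0,-34,0,0,0,-0.7],
  [0,0,-42.5,0,0,0,-0.7],
])

```text
time_s: 11.0
position: [0.5678, 0.2766, 0.2081]
tool_rot: [[-0.226, 0.974, -0.001], [0.974, 0.226, 0.003], [0.003, 0.0, -1.0]]
ft_force: [-7.5, 6.4, 5.6]
grip_width: 0.0235
gripper_force: 25.4
```

move_arm([
  [0,0,-8.5,0,0,0,-0.7],
  [0,0,-17,0,0,0,-0.7],
  [0,0,-22.5,0,0,0,-0.7],
  [0,0,-22.5,0,0,0,-0.7],
])

```text
time_s: 11.4
position: [0.5678, 0.2766, 0.2081]
tool_rot: [[-0.579, 0.815, -0.001], [0.815, 0.579, 0.003], [0.003, 0.001, -1.0]]
ft_force: [-8.3, 6.2, 5.3]
grip_width: 0.0237
gripper_force: 25.4
```

move_arm([
  [0,0,0,0,0,0,-0.2],
  [0,0,0,0,0,0,0.3],
  [0,0,0,0,0,0,0.4],
  [0,0,0,0,0,-5,0.4],
  [0,0,0,0,0,-10,0.4],
])

```text
time_s: 11.9
position: [0.5688, 0.2744, 0.3068]
tool_rot: [[-0.575, 0.818, -0.003], [0.818, 0.575, -0.001], [0.001, -0.003, -1.0]]
ft_force: [-0.1, 0.2, 0.4]
grip_width: 0.0595
gripper_force: 0.0
```

```bash
python3 rel.py .6655 .1945 .33 -12.5
```

```text
t 11.9 cur [0.5688 0.2744 0.3068] yaw 35.1 q1,q6 [ 15. -20.] w 0.0595 F [-0.1  0.2  0.4] -> [-0.2  0.  47.6] [-12.09   3.32  -2.34]
```

move_arm([
  [0,0,8.5,-2,0,-4,0.4],
  [0,0,17,-5,1.5,-4,0.4],
  [0,0,25.5,-9,2.7,-4,0.4],
  [0,0,34,-12,3.3,-4,0.4],
  [0,0,42.5,-12,3.3,-4,0.4],
])

```text
time_s: 12.4
position: [0.6677, 0.192, 0.3443]
tool_rot: [[0.139, 0.99, -0.002], [0.99, -0.139, -0.001], [-0.001, -0.002, -1.0]]
ft_force: [0.4, 0.2, -0.5]
grip_width: 0.0598
gripper_force: 0.0
```

move_arm([
  [0,0,5.1,0,0,0,0.4],
  [0,0,5.1,0,0,0,0.4],
])

```text
time_s: 12.6
position: [0.6654, 0.1951, 0.3462]
tool_rot: [[0.218, 0.976, -0.0], [0.976, -0.218, -0.0], [-0.0, -0.0, -1.0]]
ft_force: [-0.0, -0.3, 0.4]
grip_width: 0.0601
gripper_force: 0.0
```

```bash
python3 rel.py .6645 .1955 .206 -12.5
```

```text
t 12.6 cur [0.6654 0.1951 0.3462] yaw -12.6 q1,q6 [ 7. 19.] w 0.0601 F [-0.  -0.3  0.4] -> [-0.   0.  -0.1] [ 0.02 -0.1  14.02]
```

move_arm([
  [0,0,0,0,-0.1,5,0.4],
  [0,0,0,0,-0.1,10,0.4],
  [0,0,0,0,-0.1,13,0.4],
  [0,0,0,0,-0.1,14,0.4],
  [0,0,0,0,-0.1,14,0.4],
])

```text
time_s: 13.1
position: [0.6641, 0.1958, 0.2059]
tool_rot: [[0.215, 0.977, -0.001], [0.977, -0.215, -0.0], [-0.0, -0.001, -1.0]]
ft_force: [0.2, 0.3, 0.5]
grip_width: 0.0596
gripper_force: 0.0
```

move_arm([
  [0,0,0,0,0,0,0],
  [0,0,0,0,0,0,-0.4],
  [0,0,0,0,0,0,-0.7],
  [0,0,0,0,0,0,-0.7],
  [0,0,0,0,0,0,-0.7],
])

```text
time_s: 13.6
position: [0.6627, 0.1967, 0.2088]
tool_rot: [[0.215, 0.977, -0.001], [0.977, -0.215, 0.001], [0.001, -0.001, -1.0]]
ft_force: [-11.9, 2.3, 7.5]
grip_width: 0.0233
gripper_force: 24.7
```

move_arm([
  [0,0,8.5,0,0,0,-0.7],
  [0,0,17,0,0,0,-0.7],
  [0,0,25.5,0,0,0,-0.7],
  [0,0,34,0,0,0,-0.7],
  [0,0,42.5,0,0,0,-0.7],
])

```text
time_s: 14.1
position: [0.6637, 0.196, 0.2089]
tool_rot: [[0.822, 0.569, 0.001], [0.569, -0.822, 0.0], [0.001, 0.001, -1.0]]
ft_force: [-6.8, -2.0, 7.1]
grip_width: 0.0233
gripper_force: 24.5
```

move_arm([
  [0,0,8.5,0,0,0,-0.7],
  [0,0,17,0,0,0,-0.7],
  [0,0,20,0,0,0,-0.7],
  [0,0,20,0,0,0,-0.7],
])

```text
time_s: 14.5
position: [0.6639, 0.1955, 0.2089]
tool_rot: [[0.966, 0.257, 0.002], [0.257, -0.966, -0.001], [0.002, 0.001, -1.0]]
ft_force: [-5.6, -3.5, 6.1]
grip_width: 0.0237
gripper_force: 24.5
```

move_arm([
  [0,0,0,0,0,0,-0.2],
  [0,0,0,0,0,0,0.3],
  [0,0,0,0,0,0,0.4],
  [0,0,0,0,0,-5,0.4],
  [0,0,0,0,0,-10,0.4],
])

```text
time_s: 15.0
position: [0.6637, 0.1958, 0.3065]
tool_rot: [[0.966, 0.259, -0.003], [0.259, -0.966, -0.0], [-0.003, -0.001, -1.0]]
ft_force: [1.4, -0.4, 0.5]
grip_width: 0.0596
gripper_force: 0.0
```

```bash
python3 rel.py .55 -.02 .36 -90
```

```text
t 15.0 cur [0.6637 0.1958 0.3065] yaw -75.0 q1,q6 [ 7. 82.] w 0.0596 F [ 1.4 -0.4  0.5] -> [-0.   0.2 15. ] [-16.58  17.9   -5.31]
```

move_arm([
  [0,0,0,-3,3.5,-5,0.4],
  [0,0,0,-6,7,-6,0.4],
  [0,0,0,-9.5,10.5,-7,1],
  [0,0,0,-13,14,-8,1],
  [0,0,0,-16,17.5,-8,1],
])

```text
time_s: 15.5
position: [0.558, -0.0074, 0.3873]
tool_rot: [[0.966, 0.26, 0.003], [0.26, -0.966, -0.001], [0.002, 0.001, -1.0]]
ft_force: [0.8, 0.5, 0.7]
grip_width: 0.0854
gripper_force: 0.0
```

move_arm([
  [0,0,0,-3,3.5,0,1],
  [0,0,0,-6,7,0,1],
  [0,0,0,-9.5,10.5,0,1],
  [0,0,0,-13,14,0,1],
  [0,0,0,-14,15.5,0,1],
])

```text
time_s: 16.0
position: [0.462, -0.195, 0.3862]
tool_rot: [[0.967, 0.255, 0.0], [0.255, -0.967, -0.001], [-0.0, 0.001, -1.0]]
ft_force: [0.8, 0.4, 0.7]
grip_width: 0.0854
gripper_force: 0.0
```

```bash
cat > g3.py <<'E'
from fit2 import *
np.set_printoptions(precision=4,suppress=True)
T,S=env.get_image("top"),env.get_image("side")
print(env.observe()["position"])
ax=np.array([(.472,.359),(.5675,.277),(.6635,.196)]);ang=np.radians([-5,125,15])
for p in(T,S):
  c=[]
  for t in("pump1_mark","pump2_mark","pump3_mark"):c+=[(np.round(r["pixel"],1).tolist(),round(r["conf"],2)) for r in env.tip_of(t,p)]
  print(c)
out=[]
for p in(T,S):
  for i in range(3):
    u=proj(p,[(*ax[i],.17)])[0];w=21;x0,y0=int(u[0])-w,int(u[1])-w;s=6
    c=np.ascontiguousarray(cv2.resize(p["color"][y0:y0+2*w,x0:x0+2*w],None,fx=s,fy=s,interpolation=cv2.INTER_CUBIC)[...,::-1])
    a=ang[i]
    for r,z in((.024,.17),(.031,.165),(.038,.16),(.038,.13),(.06,.224)):
      q=((proj(p,[(ax[i][0]+r*np.cos(a),ax[i][1]+r*np.sin(a),z)])[0]-[x0,y0]+.5)*s).astype(int);cv2.circle(c,q.tolist(),2,(0,255,0) if r<.05 else (255,0,255),-1)
    out.append(c)
cv2.imwrite("pics/g3.png",np.vstack([np.hstack(out[:3]),np.hstack(out[3:])]))
E
python3 g3.py
```

```text
[ 0.4631 -0.1942  0.3859]
[([201.6, 155.4], 0.66), ([162.0, 205.5], 0.59), ([146.1, 223.2], 0.56)]
[([197.0, 204.0], 0.47), ([231.2, 128.7], 0.63), ([321.4, 263.4], 0.49), ([282.0, 262.6], 0.47), ([211.6, 128.6], 0.95)]
```

View pics/g3.png

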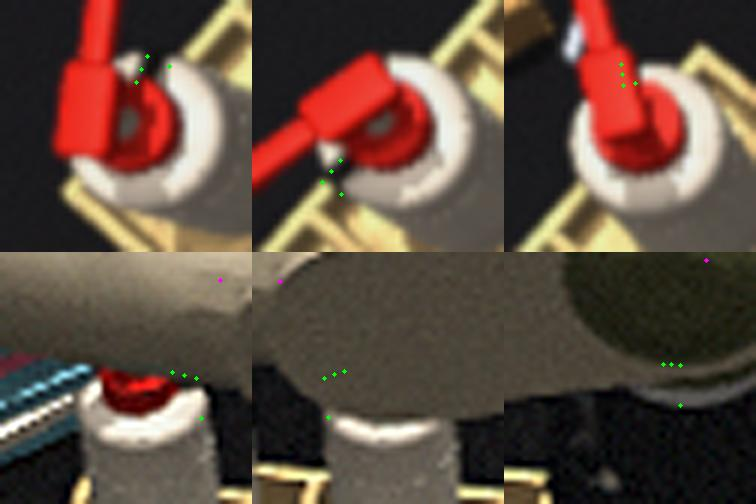

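In the 6x top crop the left pump's mark sits at (148,70), about 5° clockwise of the spout. The middle pump's is at (340,168), about 5° anticlockwise. The right pump's mark is hidden under its spout, and the arm blocks the side view. I'll fit the mug, then look at the pumps again from a clearer arm position.

```bash
cat > mug.py <<'E'
from fit import *
np.set_printoptions(precision=4,suppress=True)
def mugfit(T,S,x0):
    P=[];M=[]
    for p in(T,S):
        r=env.outline_of("mug_centre",p)
        r=[q for q in r if np.hypot(*(np.array(q["bbox"][:2])-proj(p,[(x0[0],x0[1],.04)])[0]))<15]
        if r: P.append(p);M.append(r[0]["mask"].astype(np.float32));print("mask",r[0]["bbox"],round(r[0]["conf"],2))
    f=lambda v:-iou(P,M,[cyl(v[0],v[1],.031,0,.085),box(v[0],v[1],v[2],.03,.063,-.004,.004,.018,.075)])/len(P)
    r=min((opt(f,[x0[0],x0[1],a],[.005,.005,.2]) for a in(x0[2],x0[2]+.35,x0[2]-.35)),key=lambda q:q.fun);return r.x,-r.fun
if __name__=="__main__":
    T,S=env.get_image("top"),env.get_image("side")
    v,s=mugfit(T,S,[.459,.172,np.radians(105)]);print(v,np.degrees(v[2]),s)
    for p in(T,S):print([ (np.round(r["pixel"],1).tolist(),round(r["conf"],2)) for r in env.tip_of("mug_eye",p)+env.tip_of("mug_centre",p)])
    import rel
    a=np.degrees(v[2])
    for yw in(a-90,a+90):rel.rel(v[0],v[1],.3,yw)
E
python3 mug.py
```

```text
mask [215.7, 242.7, 33.5, 23.8] 0.79
mask [224.1, 187.9, 23.0, 29.0] 0.89
[0.46   0.1763 1.8764] 107.51066989060168 0.8902621269226074
[([204.6, 246.1], 0.74), ([219.5, 241.7], 0.76)]
[([216.1, 174.9], 0.56), ([230.9, 188.6], 0.69)]
t 16.8 cur [ 0.464  -0.1921  0.3859] yaw -75.0 q1,q6 [-36.  39.] w 0.0855 F [-0.2  1.  -0.5] -> [  0.    0.  -92.5] [  9.15 -35.68   8.59]
t 16.8 cur [ 0.464  -0.1921  0.3859] yaw -75.0 q1,q6 [-36.  39.] w 0.0855 F [-0.2  1.  -0.5] -> [ 0.  -0.  87.5] [  9.15 -35.68   8.59]
```

move_arm([
  [0,0,-8.5,1,-4,0,1],
  [0,0,-17,2,-8,0,1],
  [0,0,-25.5,3,-12,0,1],
  [0,0,-34,4,-16,0,1],
  [0,0,-42.5,5,-20,0,1],
])

```text
time_s: 17.3
position: [0.4601, 0.0155, 0.386]
tool_rot: [[0.532, 0.846, 0.0], [0.846, -0.532, -0.0], [0.0, 0.0, -1.0]]
ft_force: [1.0, -0.2, 0.1]
grip_width: 0.0856
gripper_force: 0.0
```

move_arm([
  [0,0,-8.5,0,0,0,1],
  [0,0,-17,0,0,0,1],
  [0,0,-25.5,0,0,0,1],
  [0,0,-34,0,0,0,1],
  [0,0,-42.5,0,0,0,1],
])

```text
time_s: 17.8
position: [0.4605, 0.014, 0.3859]
tool_rot: [[-0.18, 0.984, 0.0], [0.984, 0.18, -0.0], [-0.0, 0.0, -1.0]]
ft_force: [-0.1, -0.1, -0.5]
grip_width: 0.0853
gripper_force: 0.0
```

```bash
cat > hk.py <<'E'
from h import *
T,S=env.get_image("top"),env.get_image("side")
a,e1=tri(T,[412,203.5],S,[346,271]);b,e2=tri(T,[378,227],S,[305.5,252]);print(a,e1,b,e2,np.degrees(np.arctan2(*(a-b)[:2][::-1])),np.linalg.norm((a-b)[:2]))
for n,p in(("T",T),("S",S)):
  print([(np.round(r["pixel"],1).tolist(),round(r["conf"],2)) for r in env.tip_of("hook",p)])
A=T["color"][195:245,365:425];B=S["color"][235:330,290:370]
cv2.imwrite("pics/hk.png",np.hstack([cv2.resize(A,(384,320),interpolation=cv2.INTER_CUBIC),cv2.resize(B,(269,320),interpolation=cv2.INTER_CUBIC)])[...,::-1])
E
python3 hk.py; python3 rel.py .46 .1763 .3 17.5; python3 g3.py
```

```text
[ 0.53690967 -0.38992668  0.17063117] 0.003717059082305709 [ 0.4720407  -0.28945978  0.18678634] 0.003933803847656906 -57.15068069112114 0.11958922146669859
[([392.1, 219.7], 0.63)]
[([323.6, 263.6], 0.77)]
t 18.0 cur [0.4605 0.014  0.3859] yaw 9.8 q1,q6 [-13. -23.] w 0.0854 F [-0.3  0.4 -0.7] -> [ 0.   0.  -7.7] [16.01  2.71  8.59]
[0.4605 0.0139 0.3859]
[([199.0, 153.4], 0.76), ([164.6, 206.7], 0.56), ([143.8, 224.1], 0.8)]
[([277.8, 132.7], 0.92), ([229.5, 126.9], 0.92), ([211.2, 127.9], 0.89)]
```

View pics/hk.png

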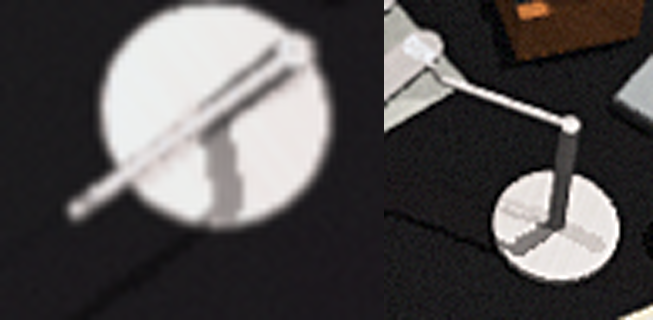

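View pics/g3.png

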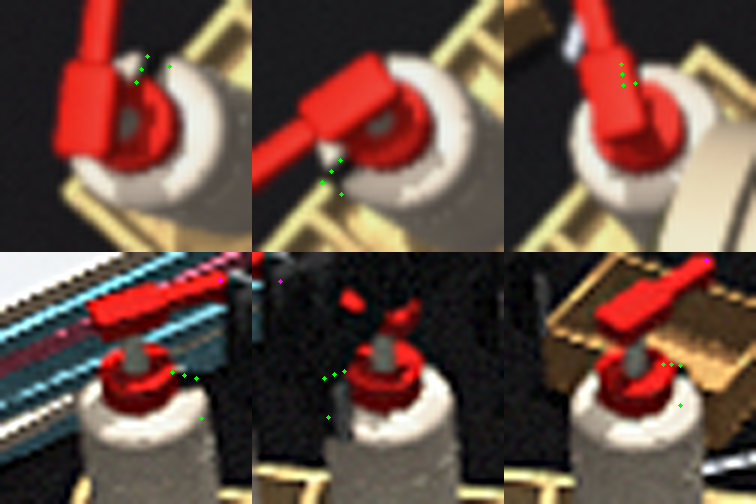

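```bash
cat > mk.py <<'E'
from fit2 import *
from scipy.optimize import least_squares
np.set_printoptions(precision=4,suppress=True)
T,S=env.get_image("top"),env.get_image("side")
ax0=np.array([(.472,.359),(.5675,.277),(.6635,.196)]);hd=[-5,125,15]
ax=[]
for i in range(3):
  v,s,n=fitpump(T,S,ax0[i],[np.radians(hd[i])]);print(i,v,np.degrees(v[2]).round(1),round(s,2));ax.append(v[:2])
ax=np.array(ax)
det=[(0,T,[143.8,224.1]),(0,S,[211.2,127.9]),(1,T,[164.6,206.7]),(1,S,[229.5,126.9]),(2,T,[199,153.4]),(2,S,[277.8,132.7]),(0,T,[146.1,223.2]),(0,S,[211.6,128.6]),(1,T,[162,205.5]),(1,S,[231.2,128.7]),(2,T,[201.6,155.4]),(2,S,[280.5,131.7]),(2,T,[199.7,153.5])]
for A in(ax0,ax):
  def f(v):
    return np.concatenate([proj(p,[(A[i][0]+.031*np.cos(v[i]),A[i][1]+.031*np.sin(v[i]),v[3])])[0]-px for i,p,px in det])
  r=least_squares(f,[0,2.2,.2,.163],loss="soft_l1");print(np.degrees(r.x[:3]),r.x[3],f(r.x).reshape(-1,2).round(1).tolist())
ang=np.arange(-40,180,5)
for i in range(3):
  for n,p in(("T",T),("S",S)):
    c=p["color"].astype(int);g=c.max(2).astype(np.float32);g[(c[...,0]-c[...,1])>50]=np.nan
    o=[]
    for a in np.radians(ang):
      X=[(ax[i][0]+r_*np.cos(a),ax[i][1]+r_*np.sin(a),z) for r_,z in((.026,.167),(.029,.165),(.032,.162),(.035,.159),(.037,.155),(.037,.148),(.037,.14))]
      u=proj(p,X).astype(np.float32);v=[cv2.getRectSubPix(np.nan_to_num(g,nan=999),(1,1),tuple(map(float,q)))[0,0] for q in u];o.append([int(t) for t in v])
    lo={0:(-40,60),1:(85,175),2:(-30,70)}[i]
    for a,v in zip(ang,o):
      if lo[0]<=a<=lo[1]:print(i,n,a,v)
E
python3 mk.py
```

```text
0 [ 0.4756  0.3576 -0.0594  0.2202  0.002   0.0074] -3.4 1.56
1 [0.5723 0.2797 2.2052 0.2096 0.0064 0.0086] 126.4 1.34
2 [0.6641 0.193  0.2691 0.221  0.0023 0.008 ] 15.4 1.57
[-13.2637 120.2981  11.3201] 0.16219683370107119 [[2.2, -0.6], [0.5, -1.4], [-1.0, -1.1], [1.1, 2.2], [1.1, 2.7], [3.1, -1.5], [-0.1, 0.3], [0.1, -2.1], [1.6, 0.1], [-0.6, 0.4], [-1.5, 0.7], [0.4, -0.5], [0.4, 2.6]]
[ -9.0442 129.4501  17.067 ] 0.16137412709093837 [[2.1, -2.0], [1.4, -1.8], [-0.8, -1.3], [1.4, 2.4], [1.2, 2.8], [3.1, -1.3], [-0.2, -1.1], [1.0, -2.5], [1.8, -0.1], [-0.3, 0.6], [-1.4, 0.8], [0.4, -0.3], [0.5, 2.7]]
0 T -40 [227, 235, 231, 195, 150, 135, 123]
0 T -35 [198, 230, 229, 197, 166, 147, 127]
0 T -30 [143, 207, 226, 192, 168, 164, 146]
0 T -25 [106, 135, 196, 174, 144, 167, 164]
0 T -20 [65, 69, 104, 116, 100, 142, 167]
0 T -15 [40, 30, 32, 47, 55, 103, 152]
0 T -10 [45, 26, 20, 21, 25, 54, 123]
0 T -5 [69, 57, 35, 27, 20, 23, 61]
0 T 0 [123, 123, 101, 65, 31, 21, 23]
0 T 5 [172, 194, 188, 138, 78, 50, 24]
0 T 10 [186, 221, 213, 176, 134, 131, 62]
0 T 15 [139, 190, 205, 149, 132, 186, 148
[... 3821 characters left out ...]
-10 [198, 196, 199, 181, 120, 183, 184]
2 S -5 [336, 149, 194, 185, 141, 193, 209]
2 S 0 [714, 97, 140, 247, 201, 216, 240]
2 S 5 [998, 387, 90, 164, 193, 221, 246]
2 S 10 [999, 815, 192, 81, 147, 252, 244]
2 S 15 [999, 999, 715, 139, 99, 236, 246]
2 S 20 [999, 999, 999, 768, 430, 199, 228]
2 S 25 [999, 999, 999, 999, 999, 304, 279]
2 S 30 [999, 998, 998, 999, 999, 957, 916]
2 S 35 [901, 998, 998, 999, 999, 999, 999]
2 S 40 [379, 665, 875, 998, 999, 999, 999]
2 S 45 [191, 312, 304, 397, 722, 999, 999]
2 S 50 [81, 131, 154, 146, 245, 953, 999]
2 S 55 [89, 88, 87, 86, 85, 582, 998]
2 S 60 [93, 93, 93, 93, 94, 85, 999]
2 S 65 [93, 93, 92, 92, 95, 86, 999]
2 S 70 [91, 90, 90, 147, 225, 179, 999]
```

Numbers: the left mark is at about -9° (spout at -5°) and the middle at about 129° (spout at 125°). The right mark lies under its spout, so I'll turn that head aside to see it, and fix the other two on the way.

```bash
python3 rel.py .6635 .196 .36 105
```

```text
t 18.5 cur [0.4605 0.0139 0.3859] yaw 10.0 q1,q6 [-13. -23.] w 0.0854 F [ 0.1  0.1 -0.2] -> [  0.  -0. -95.] [14.41 23.15  2.59]
```

move_arm([
  [0,0,-8.5,2.6,4.2,0,1],
  [0,0,-17,5.2,8.4,0,1],
  [0,0,-25.5,7.8,12.6,0,1],
  [0,0,-34,10.4,16.8,0,0.4],
  [0,0,-42.5,13,21,0,0.4],
])

```text
time_s: 19.0
position: [0.6458, 0.18, 0.3858]
tool_rot: [[-0.797, 0.604, 0.0], [0.604, 0.797, -0.0], [-0.0, 0.0, -1.0]]
ft_force: [1.5, 0.1, 1.6]
grip_width: 0.0604
gripper_force: 0.0
```

move_arm([
  [0,0,-8.5,0,0,0,0.4],
  [0,0,-17,0,0,0,0.4],
  [0,0,-25.5,0,0,0,0.4],
  [0,0,-34,0,0,0,0.4],
  [0,0,-42.5,0,0,0,0.4],
])

```text
time_s: 19.5
position: [0.6449, 0.1785, 0.3856]
tool_rot: [[-0.996, -0.093, -0.0], [-0.093, 0.996, -0.0], [0.0, 0.0, -1.0]]
ft_force: [-0.4, 0.5, -0.2]
grip_width: 0.0598
gripper_force: 0.0
```

```bash
python3 rel.py .6635 .196 .206 105
```

```text
t 19.5 cur [0.6449 0.1785 0.3856] yaw 95.3 q1,q6 [  5. -90.] w 0.0598 F [-0.4  0.5 -0.2] -> [ 0.  -0.  -9.7] [-2.03  1.57 17.96]
```

move_arm([
  [0,0,-8.5,-2,1.6,5,0.4],
  [0,0,-9.7,-2,1.6,10,0.4],
  [0,0,-9.7,-2,1.6,14.5,0.4],
  [0,0,-9.7,-2,1.6,18,0.4],
  [0,0,-9.7,-2,1.6,18,0.4],
])

```text
time_s: 20.0
position: [0.6613, 0.1959, 0.2002]
tool_rot: [[-0.967, -0.253, -0.011], [-0.253, 0.967, -0.001], [0.011, 0.001, -1.0]]
ft_force: [-0.2, -0.6, -0.7]
grip_width: 0.06
gripper_force: 0.0
```

move_arm([
  [0,0,0,0,0,0,0],
  [0,0,0,0,0,0,-0.4],
  [0,0,0,0,0,0,-0.7],
  [0,0,0,0,0,0,-0.7],
  [0,0,0,0,0,0,-0.7],
])

```text
time_s: 20.5
position: [0.6644, 0.1956, 0.209]
tool_rot: [[-0.967, -0.253, 0.006], [-0.253, 0.967, -0.0], [-0.006, -0.002, -1.0]]
ft_force: [1.6, -2.8, 6.9]
grip_width: 0.0236
gripper_force: 25.1
```

move_arm([
  [0,0,8.5,0,0,0,-0.7],
  [0,0,17,0,0,0,-0.7],
  [0,0,25.5,0,0,0,-0.7],
  [0,0,34,0,0,0,-0.7],
  [0,0,42.5,0,0,0,-0.7],
])

```text
time_s: 21.0
position: [0.6643, 0.194, 0.209]
tool_rot: [[-0.881, 0.473, 0.005], [0.473, 0.881, -0.003], [-0.006, -0.0, -1.0]]
ft_force: [-1.1, -10.3, 7.5]
grip_width: 0.023
gripper_force: 25.3
```

move_arm([
  [0,0,7.5,0,0,0,-0.7],
  [0,0,7.5,0,0,0,-0.4],
  [0,0,7.5,0,0,0,0.4],
  [0,0,7.5,0,0,-4,0.4],
  [0,0,7.5,0,0,-9,0.4],
])

```text
time_s: 21.5
position: [0.6625, 0.1965, 0.2953]
tool_rot: [[-0.817, 0.576, -0.005], [0.576, 0.817, 0.0], [0.004, -0.003, -1.0]]
ft_force: [1.2, 0.6, 1.2]
grip_width: 0.0601
gripper_force: 0.0
```

```bash
python3 rel.py .472 .359 .31 85
```

```text
t 21.5 cur [0.6625 0.1965 0.2953] yaw 54.8 q1,q6 [  7. -48.] w 0.0601 F [1.2 0.6 1.2] -> [ -0.1  -0.3 -30.2] [24.94  2.29 -1.38]
```

move_arm([
  [0,0,-8.5,5,0.5,-1.4,0.4],
  [0,0,-17,10,0.9,-1.4,0.4],
  [0,0,-25.5,15,1.4,-1.4,0.4],
  [0,0,-30.2,20,1.9,-1.4,0.4],
  [0,0,-30.2,24.9,2.3,-1.4,0.4],
])

```text
time_s: 22.0
position: [0.4729, 0.359, 0.3105]
tool_rot: [[-0.996, 0.085, 0.001], [0.085, 0.996, 0.001], [-0.001, 0.001, -1.0]]
ft_force: [0.3, 0.8, -0.2]
grip_width: 0.0597
gripper_force: 0.0
```

```bash
python3 rel.py .472 .359 .205 85
```

```text
t 22.0 cur [0.4729 0.359  0.3105] yaw 85.1 q1,q6 [ 26. -59.] w 0.0597 F [ 0.3  0.8 -0.2] -> [0.1 0.  0.1] [ 0.1  -0.03 10.55]
```

Grip the left pump and turn it 4° clockwise to -9°.

move_arm([
  [0,0,0,0.1,0,4.5,0.4],
  [0,0,0,0.1,0,8.5,0.4],
  [0,0,0,0.1,0,10.5,0.4],
  [0,0,0,0.1,0,10.5,0],
  [0,0,0,0.1,0,10.5,-0.7],
])

```text
time_s: 22.5
position: [0.4742, 0.3581, 0.2061]
tool_rot: [[-0.996, 0.088, 0.001], [0.088, 0.996, 0.001], [-0.001, 0.001, -1.0]]
ft_force: [1.0, 1.1, 0.3]
grip_width: 0.0317
gripper_force: 0.0
```

move_arm([
  [0,0,0,0,0,0,-0.7],
  [0,0,0,0,0,0,-0.7],
  [0,0,0,0,0,0,-0.7],
  [0,0,4,0,0,0,-0.7],
  [0,0,4,0,0,0,-0.7],
])

```text
time_s: 23.0
position: [0.4745, 0.3583, 0.2068]
tool_rot: [[-0.987, 0.16, 0.004], [0.16, 0.987, 0.002], [-0.003, 0.003, -1.0]]
ft_force: [0.1, 3.1, 6.4]
grip_width: 0.0235
gripper_force: 26.3
```

move_arm([
  [0,0,0,0,0,0,-0.2],
  [0,0,0,0,0,0,0.4],
  [0,0,0,0,0,0,0.4],
  [0,0,0,0,0,-5,0.4],
  [0,0,0,0,0,-10,0.4],
])

```text
time_s: 23.5
position: [0.4733, 0.3572, 0.3051]
tool_rot: [[-0.987, 0.158, -0.003], [0.158, 0.987, -0.002], [0.003, -0.002, -1.0]]
ft_force: [0.7, 0.8, 0.8]
grip_width: 0.0599
gripper_force: 0.0
```

```bash
python3 rel.py .5675 .277 .31 35
```

```text
t 23.5 cur [0.4733 0.3572 0.3051] yaw 80.9 q1,q6 [ 26. -55.] w 0.0599 F [0.7 0.8 0.8] -> [-0.2 -0.1 45.9] [-10.57  -6.43  -0.51]
```

move_arm([
  [0,0,8.5,-4,-2.4,-0.5,0.4],
  [0,0,17,-8,-4.9,-0.5,0.4],
  [0,0,25.5,-10.6,-6.4,-0.5,0.4],
  [0,0,34,-10.6,-6.4,-0.5,0.4],
  [0,0,42.5,-10.6,-6.4,-0.5,0.4],
])

```text
time_s: 24.0
position: [0.5691, 0.2766, 0.3091]
tool_rot: [[-0.615, 0.789, -0.001], [0.789, 0.615, -0.001], [0.0, -0.001, -1.0]]
ft_force: [0.2, 0.4, -0.4]
grip_width: 0.0595
gripper_force: 0.0
```

```bash
python3 rel.py .5675 .277 .206 35
```

```text
t 24.0 cur [0.5691 0.2766 0.3091] yaw 37.9 q1,q6 [ 15. -23.] w 0.0595 F [ 0.2  0.4 -0.4] -> [-0.1 -0.   2.9] [ 0.13 -0.09 10.31]
```

move_arm([
  [0,0,2,0.1,0,4.5,0.4],
  [0,0,2,0.1,0,8.5,0.4],
  [0,0,2,0.1,0,10.3,0.4],
  [0,0,2,0.1,0,10.3,0],
  [0,0,2,0.1,0,10.3,-0.7],
])

```text
time_s: 24.5
position: [0.5681, 0.2785, 0.2077]
tool_rot: [[-0.593, 0.805, 0.001], [0.805, 0.593, 0.0], [-0.0, 0.001, -1.0]]
ft_force: [-0.5, -0.1, 0.7]
grip_width: 0.0315
gripper_force: 0.0
```

move_arm([
  [0,0,0,0,0,0,-0.7],
  [0,0,0,0,0,0,-0.7],
  [0,0,0,0,0,0,-0.7],
  [0,0,-3,0,0,0,-0.7],
  [0,0,-3,0,0,0,-0.7],
])

```text
time_s: 25.0
position: [0.5671, 0.2776, 0.2085]
tool_rot: [[-0.636, 0.772, -0.001], [0.772, 0.636, -0.002], [-0.001, -0.002, -1.0]]
ft_force: [-5.6, -4.6, 1.2]
grip_width: 0.0237
gripper_force: 23.2
```

move_arm([
  [0,0,0,0,0,0,-0.2],
  [0,0,0,0,0,0,0.4],
  [0,0,0,0,0,0,0.4],
  [0,0,0,0,0,-5,0.4],
  [0,0,0,0,0,-9,0.4],
])

```text
time_s: 25.5
position: [0.5676, 0.2785, 0.2988]
tool_rot: [[-0.635, 0.773, 0.0], [0.773, 0.635, 0.0], [0.0, 0.0, -1.0]]
ft_force: [0.6, -0.1, 1.4]
grip_width: 0.06
gripper_force: 0.0
```

```bash
python3 rel.py .46 .06 .386 55
```

```text
t 25.5 cur [0.5676 0.2785 0.2988] yaw 39.4 q1,q6 [ 15. -24.] w 0.06 F [ 0.6 -0.1  1.4] -> [  0.    0.  -15.6] [-10.05 -22.18  -8.73]
```

Both are set (-9° and 129.5°). Backing off to see the right pump's mark.

move_arm([
  [0,0,-5,-2,-4,-3,0.4],
  [0,0,-10,-4,-8.5,-6,0.4],
  [0,0,-15,-6,-13,-8.7,0.4],
  [0,0,-15.6,-8,-17.5,-8.7,0.4],
  [0,0,-15.6,-10,-22,-8.7,0.4],
])

```text
time_s: 26.0
position: [0.4668, 0.0732, 0.385]
tool_rot: [[-0.82, 0.573, 0.003], [0.573, 0.82, -0.0], [-0.003, 0.002, -1.0]]
ft_force: [1.3, -0.4, 0.7]
grip_width: 0.0598
gripper_force: 0.0
```

```bash
cat > mk2.py <<'E'
from fit2 import *
import rel
np.set_printoptions(precision=4,suppress=True)
T,S=env.get_image("top"),env.get_image("side")
for n,p in(("T",T),("S",S)):
  print(n,[(np.round(r["pixel"],1).tolist(),round(r["conf"],2)) for t in("pump1_mark","pump2_mark","pump3_mark") for r in env.tip_of(t,p)])
ax=[(.473,.3585),(.5675,.277),(.664,.195)]
for i in range(3):
 for n,p in(("T",T),("S",S)):
  c=p["color"].astype(int);g=c.max(2).astype(np.float32);g[(c[...,0]-c[...,1])>50]=255
  lo={0:-55,1:80,2:-25}[i];ang=np.arange(lo,lo+100,4)
  s=np.mean([cv2.remap(g,*[q.astype(np.float32) for q in proj(p,[(ax[i][0]+r*np.cos(a),ax[i][1]+r*np.sin(a),.162+(.031-r)) for a in np.radians(ang)]).T],cv2.INTER_LINEAR).ravel() for r in(.028,.031,.033)],0)
  print(i,n,lo,s.astype(int).tolist())
out=[]
for p in(T,S):
  for i in range(3):
    u=proj(p,[(*ax[i],.17)])[0];w=21;x0,y0=int(u[0])-w,int(u[1])-w
    out.append(cv2.resize(p["color"][y0:y0+2*w,x0:x0+2*w],None,fx=6,fy=6,interpolation=cv2.INTER_CUBIC)[...,::-1])
cv2.imwrite("pics/g4.png",np.vstack([np.hstack(out[:3]),np.hstack(out[3:])]))
rel.rel(.664,.195,.36,55)
E
python3 mk2.py
```

```text
T [([196.9, 155.2], 0.58), ([165.7, 205.4], 0.72), ([167.8, 195.7], 0.72), ([381.2, 162.1], 0.38), ([146.3, 223.7], 0.82), ([135.0, 230.2], 0.65)]
S [([277.0, 133.8], 0.66), ([230.6, 129.1], 0.97), ([321.6, 262.6], 0.69), ([209.2, 123.8], 0.59)]
0 T -55 [234, 235, 234, 233, 225, 206, 168, 134, 115, 91, 48, 29, 37, 72, 124, 176, 205, 218, 234, 255, 255, 255, 255, 255, 255]
0 S -55 [243, 244, 246, 241, 232, 212, 175, 132, 90, 52, 25, 16, 13, 17, 27, 47, 91, 139, 184, 212, 240, 255, 255, 255, 255]
1 T 80 [255, 255, 255, 255, 231, 187, 178, 183, 177, 143, 89, 52, 40, 53, 80, 130, 182, 220, 227, 229, 229, 229, 229, 229, 229]
1 S 80 [24, 14, 10, 10, 13, 13, 12, 19, 28, 36, 36, 30, 26, 30, 39, 58, 80, 102, 120, 137, 146, 154, 160, 161, 162]
2 T -25 [221, 218, 229, 250, 255, 255, 255, 255, 255, 255, 255, 255, 255, 255, 255, 255, 255, 255, 255, 255, 255, 255, 255, 255, 255]
2 S -25 [234, 228, 222, 216, 197, 166, 120, 100, 113, 159, 223, 255, 255, 255, 255, 255, 255, 255, 255, 213, 114, 95, 96, 96, 103]
t 26.4 cur [0.4681 0.0753 0.3831] yaw 55.1 q1,q6 [ -5. -60.] w 0.0599 F [1.2 0.3 0.3] -> [-0.  -0.   0.1] [-9.22 21.03  2.31]
```

View pics/g4.png

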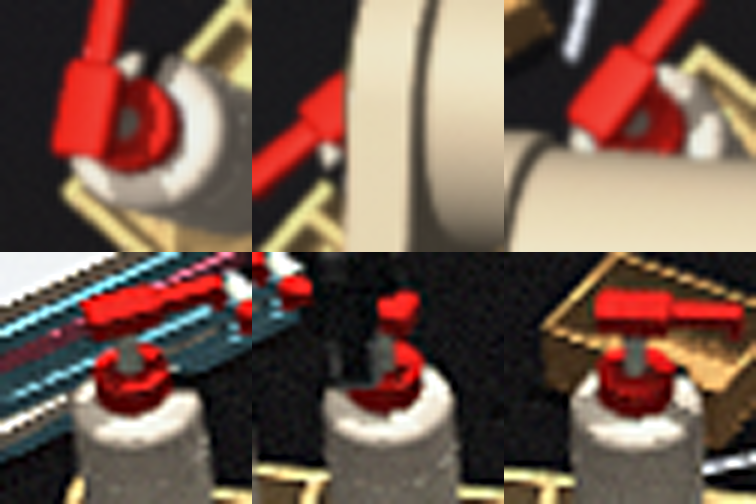

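```bash
cat > mk3.py <<'E'
from h import *
S=env.get_image("side");T=env.get_image("top");old=np.load("g2.npz")
ax=np.array((.664,.195))
np.set_printoptions(linewidth=200)
for nm,im in(("now",S["color"]),("old",old["S"])):
  print(nm,"max ch rows122-140, cols 270-292");print(im[122:140,270:292].max(2));
  print("R-B");print((im[122:140,270:292,0].astype(int)-im[122:140,270:292,2])[::1])
for r,z in((.024,.166),(.031,.163),(.038,.158),(.039,.135)):
  print(r,z,[(a,proj(S,[(ax[0]+r*np.cos(np.radians(a)),ax[1]+r*np.sin(np.radians(a)),z)])[0].round(1).tolist()) for a in(-10,0,10,20,30,40,60)])
E
python3 mk3.py
```

```text
now max ch rows122-140, cols 270-292
[[237 239 240 244 246 246 240 244 249 253 178 192 239 244 245 252 246 250 253 254 254 255]
 [ 80  87  83  80  99 100  99 113 126 142  95  58  71  69  70  69  74  68  75  90  92  93]
 [ 79  74  79  80  78  82  75  78  75  78  81  86  78  87  89  85  72  80  76  76  82  75]
 [105 120  85  74  82  85  76  87  77  72 106 104 108 100  70  58  47  56  60  60  66  69]
 [189 222 162  69  77  80  85 144 156 155 170 155 141 114  91 102  78  87  85  63  70  84]
 [224 255 206 103  97  91 141 240 255 252 252 213 173 144 135 141 105 143 138  87  66  65]
 [241 255 226 128  94  92 143 240 249 243 240 244 251 213 169 181 149 131 133 120  97  94]
 [224 255 207 115  91  92 140 237 246 240 236 238 243 246 246 254 218 177 183 147 134 132]
 [131  91  71  78  99  97 117 182 222 227 214 181 210 238 240 241 242 245 254 211 179 168]
 [135 105  76  88  97  97  79  69 172 217 216 110  12 122 232 244 237 238 238 244 255 255]
 [142 106  84  89  99  96  80  79  75  75  77  58  78  88 212 240 238 239 239 243 250 166]
 [150 118 108 104 109 107  92  99  94 105  84 151 222 204 196 
[... 5505 characters left out ...]
29  27  38  39  48  46  47  45]]
0.024 0.166 [(-10, [281.0, 132.8]), (0, [280.5, 132.1]), (10, [279.8, 131.5]), (20, [278.9, 130.9]), (30, [277.9, 130.5]), (40, [276.8, 130.2]), (60, [274.4, 130.0])]
0.031 0.163 [(-10, [282.9, 133.0]), (0, [282.2, 132.1]), (10, [281.3, 131.3]), (20, [280.2, 130.6]), (30, [278.9, 130.0]), (40, [277.4, 129.6]), (60, [274.4, 129.3])]
0.038 0.158 [(-10, [284.8, 133.6]), (0, [284.0, 132.5]), (10, [282.8, 131.5]), (20, [281.4, 130.6]), (30, [279.9, 129.9]), (40, [278.1, 129.5]), (60, [274.4, 129.1])]
0.039 0.135 [(-10, [285.1, 138.6]), (0, [284.2, 137.4]), (10, [283.1, 136.4]), (20, [281.7, 135.5]), (30, [280.1, 134.8]), (40, [278.3, 134.3]), (60, [274.5, 134.0])]
```

The right mark shows as a black spot at (282,131.5) in the side view, and the top view has white shoulder below about 5°, so the mark is at about 14°. Turning head 3 there.

move_arm([
  [0,0,0,-2,4.6,0,0.4],
  [0,0,0,-4,9.2,0,0.4],
  [0,0,0,-6,13.8,0,0.4],
  [0,0,0,-8,18.4,0,0.4],
  [0,0,0,-9.2,21,0,0.4],
])

```text
time_s: 27.0
position: [0.6654, 0.1963, 0.381]
tool_rot: [[-0.82, 0.572, -0.002], [0.572, 0.82, -0.0], [0.002, -0.001, -1.0]]
ft_force: [0.3, -0.3, 0.1]
grip_width: 0.0599
gripper_force: 0.0
```

```bash
python3 rel.py .664 .195 .206 55
```

```text
t 27.0 cur [0.6654 0.1963 0.381 ] yaw 55.1 q1,q6 [  7. -48.] w 0.0599 F [ 0.3 -0.3  0.1] -> [-0.1 -0.1  0.1] [ 0.   -0.16 17.5 ]
```

move_arm([
  [0,0,0,0,-0.1,5,0.4],
  [0,0,0,0,-0.1,10,0.4],
  [0,0,0,0,-0.1,14.5,0.4],
  [0,0,0,0,-0.1,17.5,0.4],
  [0,0,0,0,-0.1,17.5,0],
])

```text
time_s: 27.5
position: [0.6612, 0.1934, 0.2032]
tool_rot: [[-0.82, 0.573, -0.01], [0.573, 0.82, -0.001], [0.007, -0.006, -1.0]]
ft_force: [-0.5, 0.8, 0.3]
grip_width: 0.0468
gripper_force: 0.0
```

move_arm([
  [0,0,0,0,0,0,-0.7],
  [0,0,0,0,0,0,-0.7],
  [0,0,0,0,0,0,-0.7],
  [0,0,0,0,0,0,-0.7],
])

```text
time_s: 27.9
position: [0.6639, 0.1936, 0.2107]
tool_rot: [[-0.819, 0.573, 0.005], [0.573, 0.82, 0.002], [-0.003, 0.004, -1.0]]
ft_force: [3.0, 4.6, 1.6]
grip_width: 0.0233
gripper_force: 25.2
```

move_arm([
  [0,0,-8.5,0,0,0,-0.7],
  [0,0,-17,0,0,0,-0.7],
  [0,0,-25.5,0,0,0,-0.7],
  [0,0,-34,0,0,0,-0.7],
  [0,0,-42.5,0,0,0,-0.7],
])

```text
time_s: 28.4
position: [0.6643, 0.1951, 0.2107]
tool_rot: [[-0.99, -0.138, 0.007], [-0.138, 0.99, 0.004], [-0.007, 0.003, -1.0]]
ft_force: [6.8, 11.4, 1.6]
grip_width: 0.0233
gripper_force: 25.6
```

move_arm([
  [0,0,-6.5,0,0,0,-0.7],
  [0,0,-6.5,0,0,0,-0.7],
  [0,0,-6.5,0,0,0,-0.2],
  [0,0,-6.5,0,0,0,0.4],
  [0,0,-6.5,0,0,0,0.4],
])

```text
time_s: 28.9
position: [0.6629, 0.1925, 0.209]
tool_rot: [[-0.97, -0.241, 0.001], [-0.241, 0.97, -0.0], [-0.001, -0.001, -1.0]]
ft_force: [-0.5, 0.3, -0.9]
grip_width: 0.0594
gripper_force: 0.0
```

move_arm([
  [0,0,0,0,0,-5,0.4],
  [0,0,0,0,0,-10,0.4],
])

```text
time_s: 29.1
position: [0.6623, 0.1924, 0.3089]
tool_rot: [[-0.97, -0.241, -0.003], [-0.241, 0.97, -0.001], [0.004, 0.0, -1.0]]
ft_force: [1.1, -0.6, 1.3]
grip_width: 0.0597
gripper_force: 0.0
```

```bash
python3 rel.py .46 .1763 .3 17.5
```

```text
t 29.1 cur [0.6623 0.1924 0.3089] yaw 104.0 q1,q6 [  6. -98.] w 0.0597 F [ 1.1 -0.6  1.3] -> [-0.1 -0.2 86.5] [20.01  3.32  0.96]
```

move_arm([
  [0,0,8.5,4,0.6,0,0.4],
  [0,0,17,8,1.3,0,0.4],
  [0,0,25.5,12,2,0,1],
  [0,0,34,16,2.7,0,1],
  [0,0,42.5,20,3.3,0,1],
])

```text
time_s: 29.6
position: [0.459, 0.1761, 0.3087]
tool_rot: [[-0.876, 0.483, 0.001], [0.483, 0.876, -0.0], [-0.001, 0.0, -1.0]]
ft_force: [1.0, 0.0, 0.0]
grip_width: 0.0853
gripper_force: 0.0
```

move_arm([
  [0,0,8.5,0,0,0,1],
  [0,0,17,0,0,0,1],
  [0,0,25.5,0,0,0,1],
  [0,0,34,0,0,0,1],
  [0,0,42.5,0,0,0,1],
])

```text
time_s: 30.1
position: [0.4607, 0.1762, 0.3088]
tool_rot: [[-0.319, 0.948, 0.0], [0.948, 0.319, -0.0], [-0.0, 0.0, -1.0]]
ft_force: [-0.1, 0.7, 0.1]
grip_width: 0.0857
gripper_force: 0.0
```

```bash
python3 rel.py .46 .1763 .052 17.5; python3 rel.py .46 .1763 .13 17.5
```

```text
t 30.1 cur [0.4607 0.1762 0.3088] yaw 18.6 q1,q6 [  7. -11.] w 0.0857 F [-0.1  0.7  0.1] -> [0.  0.  1.1] [ 0.05 -0.08 25.68]
t 30.1 cur [0.4607 0.1762 0.3088] yaw 18.6 q1,q6 [  7. -11.] w 0.0857 F [-0.1  0.7  0.1] -> [0.  0.  1.1] [ 0.04 -0.07 17.88]
```

move_arm([
  [0,0,1,0,0,5,1],
  [0,0,1,0,0,10,1],
  [0,0,1,0,0,15,1],
  [0,0,1,0,0,20,1],
  [0,0,1,0,0,24,1],
])

```text
time_s: 30.6
position: [0.4602, 0.1761, 0.0665]
tool_rot: [[-0.309, 0.951, -0.001], [0.951, 0.309, -0.0], [-0.0, -0.001, -1.0]]
ft_force: [1.0, -0.6, 0.0]
grip_width: 0.0856
gripper_force: 0.0
```

move_arm([
  [0,0,0,0,0,2.4,1],
  [0,0,0,0,0,2.4,0.6],
  [0,0,0,0,0,2.4,0.3],
  [0,0,0,0,0,2.4,0.3],
  [0,0,0,0,0,2.4,0.3],
], squeeze=35)

```text
time_s: 31.1
position: [0.4616, 0.1765, 0.0458]
tool_rot: [[-0.309, 0.951, 0.003], [0.951, 0.309, 0.0], [-0.001, 0.003, -1.0]]
ft_force: [-0.5, -0.6, -0.2]
grip_width: 0.0615
gripper_force: 38.3
```

move_arm([
  [0,0,0,0,0,0,0.3],
  [0,0,0,0,0,-3,0.3],
  [0,0,0,0,0,-8,0.3],
  [0,0,0,0,0,-13,0.3],
])

```text
time_s: 31.5
position: [0.4603, 0.1764, 0.1763]
tool_rot: [[-0.309, 0.951, -0.001], [0.951, 0.309, -0.0], [0.0, -0.001, -1.0]]
ft_force: [1.5, -0.1, -2.5]
grip_width: 0.062
gripper_force: 39.3
```

```bash
python3 rel.py .40 -.10 .26 -56;
```

```text
t 31.5 cur [0.4603 0.1764 0.1763] yaw 18.0 q1,q6 [  7. -11.] w 0.062 F [ 1.5 -0.1 -2.5] -> [-0.  0. 74.] [-24.42 -14.28  -8.36]
```

```bash
cat > hk2.py <<'E'
from h import *
np.set_printoptions(precision=4,suppress=True)
T,S=env.get_image("top"),env.get_image("side")
p=onz(T,[410.8,202.5],.162)[0];t=onz(T,[376.9,227.8],.175)[0];ps=onz(S,[345.3,272.2],.162)[0]
print(p,t,ps,np.degrees(np.arctan2(*(p-t)[:2][::-1])),np.linalg.norm((p-t)[:2]))
# rod line: bright pixels in S and T
import itertools
for n,P,lo in(("T",T,None),("S",S,None)):
  print(n,[(np.round(r["pixel"],1).tolist(),round(r["conf"],2),onz(P,r["pixel"],.16)[0,:2]) for r in env.tip_of("hook",P)[:2]])
# rod in S: project candidate and print brightest offset perpendicular
c=S["color"].max(2).astype(np.float32)
for a,b in((p,t),):
  for s in(.1,.25,.4,.55,.7,.85):
    X=a+(b-a)*s;X[2]=.16;u=proj(S,[X])[0];col=[float(cv2.getRectSubPix(c,(1,1),(float(u[0]),float(u[1]+d)))[0,0]) for d in np.arange(-6,6.5,1)];print(s,u.round(1),np.array(col).astype(int).tolist())
E
python3 hk2.py
```

```text
[ 0.5397 -0.3885  0.162 ] [ 0.4697 -0.2879  0.175 ] [ 0.539 -0.388  0.162] -55.16382424932297 0.1225729623577843
T [([389.7, 217.8], 0.92, array([ 0.4987, -0.3277]))]
S [([322.2, 262.6], 0.89, array([ 0.5047, -0.3278])), ([250.3, 222.4], 0.52, array([ 0.4066, -0.0986]))]
0.1 [341.3 271.1] [26, 28, 20, 23, 145, 223, 170, 47, 19, 31, 33, 38, 40]
0.25 [334.9 268.9] [31, 28, 20, 11, 196, 250, 153, 40, 20, 24, 25, 24, 24]
0.4 [328.5 266.7] [27, 26, 19, 32, 159, 229, 146, 46, 23, 24, 27, 29, 27]
0.55 [322.2 264.5] [25, 23, 14, 69, 183, 224, 139, 36, 17, 25, 24, 24, 27]
0.7 [316.  262.3] [24, 22, 14, 52, 178, 217, 128, 27, 23, 26, 25, 26, 28]
0.85 [309.7 260.1] [136, 206, 221, 213, 233, 217, 154, 142, 94, 10, 19, 22, 24]
```

```bash
python3 rel.py .4129 -.2812 .21 -55.2
```

```text
t 31.7 cur [0.4609 0.1765 0.1753] yaw 18.0 q1,q6 [  7. -11.] w 0.062 F [ 0.3 -0.1 -2.5] -> [ 0.1 -0.1 73.2] [-42.05 -18.71  -3.49]
```

move_arm([
  [0,0,6,-3,-1.5,-3.5,0.3],
  [0,0,13,-7,-3.1,-3.5,0.3],
  [0,0,20,-11,-4.9,-3.5,0.3],
  [0,0,28,-15.5,-6.9,-3.5,0.3],
  [0,0,36,-20,-8.9,-3.5,0.3],
])

```text
time_s: 32.2
position: [0.4368, -0.0427, 0.208]
tool_rot: [[0.314, 0.949, -0.003], [0.949, -0.314, 0.001], [0.0, -0.003, -1.0]]
ft_force: [1.2, -0.1, -1.9]
grip_width: 0.0618
gripper_force: 39.7
```

```bash
python3 rel.py .4129 -.2812 .21 -55.2
```

```text
t 32.2 cur [ 0.4368 -0.0427  0.208 ] yaw -18.3 q1,q6 [-21.  -3.] w 0.0618 F [ 1.2 -0.1 -1.9] -> [-0.2  0.  36.9] [-23.4    5.22  -0.22]
```

move_arm([
  [0,0,8,-4.5,1,-0.2,0.3],
  [0,0,16,-9,2,-0.2,0.3],
  [0,0,24,-13.5,3,-0.2,0.3],
  [0,0,32,-18,4,-0.2,0.3],
  [0,0,37,-22,4.9,-0.2,0.3],
])

```text
time_s: 32.7
position: [0.4155, -0.2674, 0.2097]
tool_rot: [[0.823, 0.569, -0.002], [0.569, -0.823, 0.002], [-0.001, -0.003, -1.0]]
ft_force: [0.5, 0.1, -0.6]
grip_width: 0.0619
gripper_force: 39.7
```

move_arm([
  [0,0,0,0,0,0,0.3],
  [0,0,0,0,0,0,0.3],
])

```text
time_s: 32.9
position: [0.4159, -0.2657, 0.2097]
tool_rot: [[0.82, 0.573, -0.002], [0.573, -0.82, 0.003], [-0.0, -0.004, -1.0]]
ft_force: [0.0, 0.1, -1.2]
grip_width: 0.0622
gripper_force: 39.7
```

```bash
python3 rel.py .4129 -.2812 .166 -55.2;cat >mv.py <<'E'
# where is the mug relative to the hook: network eye in both views
from h import *
T,S=env.get_image("top"),env.get_image("side")
for n,P in(("T",T),("S",S)):print(n,[(np.round(r["pixel"],1).tolist(),round(r["conf"],2)) for r in env.tip_of("mug_eye",P)])
a=cv2.resize(T["color"][190:250,350:430],(512,384),interpolation=cv2.INTER_CUBIC);b=cv2.resize(S["color"][225:295,270:355],(288,237),interpolation=cv2.INTER_CUBIC)
b=cv2.copyMakeBorder(b,0,384-237,0,0,cv2.BORDER_CONSTANT);cv2.imwrite("pics/mv.png",np.hstack([a,b])[...,::-1])
o=env.observe();p=np.array(o["position"]);R=np.array(o["tool_rot"])
y=R[:,1];hx=np.array([-y[1],y[0],0]);e=p+.043*hx+[0,0,.021];print("expected eye",e,proj(T,[e]),proj(S,[e]))
E
python3 mv.py
```

```text
t 32.9 cur [ 0.4159 -0.2657  0.2097] yaw -55.1 q1,q6 [-46.   9.] w 0.0622 F [ 0.   0.1 -1.2] -> [-0.2  0.   0.1] [-1.13  1.12  4.37]
T [([364.8, 233.0], 0.49)]
S [([288.1, 228.0], 0.84)]
expected eye [ 0.45183674 -0.2396908   0.2321071 ] [[362.62059964 232.01001974]] [[288.90238139 232.67769478]]
```

move_arm([
  [0,0,0,-1.1,1.1,2.5,0.3],
  [0,0,0,-1.1,1.1,4.4,0.3],
  [0,0,0,-1.1,1.1,4.4,0.3],
])

```text
time_s: 33.4
position: [0.4132, -0.2794, 0.1655]
tool_rot: [[0.819, 0.574, -0.003], [0.574, -0.819, 0.004], [-0.001, -0.005, -1.0]]
ft_force: [0.1, 0.6, -1.4]
grip_width: 0.0619
gripper_force: 39.7
```

```bash
python3 rel.py .4557 -.3428 .166 -55.2; python3 mv.py
```

```text
t 33.4 cur [ 0.4132 -0.2794  0.1655] yaw -54.9 q1,q6 [-48.   7.] w 0.0619 F [ 0.1  0.6 -1.4] -> [-0.3  0.   0.3] [-0.16  7.63 -0.09]
T [([368.0, 233.3], 0.51)]
S [([315.7, 202.1], 0.67), ([290.1, 243.3], 0.57), ([325.3, 234.4], 0.55), ([282.7, 262.4], 0.49), ([201.5, 117.7], 0.48)]
expected eye [ 0.44962257 -0.25612105  0.18958512] [[366.48035507 234.77052351]] [[291.34751172 246.71388197]]
```

View pics/mv.png

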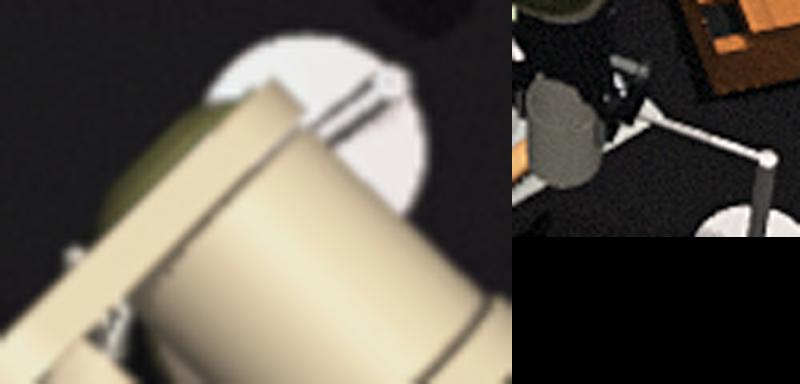

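The side crop shows the mug at (565,130), just short of the hook's tip at (650,115), with its handle turned away toward the rod. Sliding it in now.

move_arm([
  [0,0,0,-0.1,1.5,0,0.3],
  [0,0,0,-0.1,3,0,0.3],
  [0,0,0,-0.1,4.5,0,0.3],
  [0,0,0,-0.1,5,0,0.3],
  [0,0,0,-0.1,5,0,0.3],
])

```text
time_s: 34.1
position: [0.442, -0.3226, 0.1679]
tool_rot: [[0.819, 0.574, 0.001], [0.574, -0.819, -0.001], [0.0, 0.001, -1.0]]
ft_force: [0.5, 0.1, -0.8]
grip_width: 0.062
gripper_force: 39.7
```

move_arm([
  [0,0,0,0,1,0,0.3],
  [0,0,0,0,2,0,0.3],
  [0,0,0,0,2.7,0,0.3],
  [0,0,0,0,2.7,0,0.3],
])

```text
time_s: 34.5
position: [0.4576, -0.3454, 0.1672]
tool_rot: [[0.819, 0.573, 0.0], [0.573, -0.819, -0.0], [0.0, 0.0, -1.0]]
ft_force: [-0.3, -0.1, -2.4]
grip_width: 0.0621
gripper_force: 39.7
```

move_arm([
  [0,0,0,0,0,0.7,0.3],
  [0,0,0,0,0,1.4,0.3],
  [0,0,0,0,0,2,0.3],
  [0,0,0,0,0,2.2,0.3],
  [0,0,0,0,0,2.2,0.3],
])

```text
time_s: 35.0
position: [0.4571, -0.3444, 0.145]
tool_rot: [[0.819, 0.574, -0.001], [0.574, -0.819, 0.001], [-0.0, -0.001, -1.0]]
ft_force: [-0.1, 0.4, -1.4]
grip_width: 0.0617
gripper_force: 39.7
```

move_arm([
  [0,0,0,0,0,0.2,0.3],
  [0,0,0,0,0,0.4,0.3],
  [0,0,0,0,0,0.4,0.3],
])

```text
time_s: 35.3
position: [0.4572, -0.3445, 0.1413]
tool_rot: [[0.819, 0.574, -0.0], [0.574, -0.819, 0.0], [-0.0, -0.0, -1.0]]
ft_force: [-0.5, -0.1, -1.5]
grip_width: 0.0621
gripper_force: 39.7
```

move_arm([
  [0,0,0,0,0,0.2,0.3],
  [0,0,0,0,0,0.4,0.3],
  [0,0,0,0,0,0.4,0.3],
])

```text
time_s: 35.6
position: [0.4574, -0.345, 0.1384]
tool_rot: [[0.819, 0.573, 0.001], [0.573, -0.819, -0.001], [0.0, 0.002, -1.0]]
ft_force: [-2.6, 0.7, 6.1]
grip_width: 0.0615
gripper_force: 39.8
```

```bash
python3 mv.py
```

```text
T []
S [([313.6, 261.9], 0.89), ([276.9, 124.2], 0.64)]
expected eye [ 0.49268617 -0.32032647  0.15944797] [[387.13462094 220.05766999]] [[317.00866033 262.70092177]]
```

View pics/mv.png

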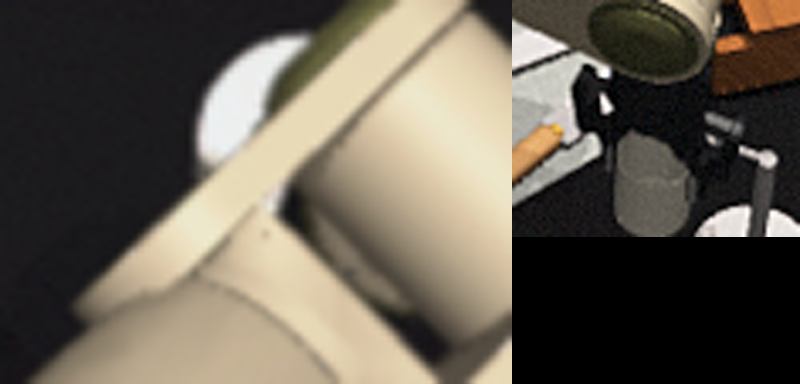

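Contact at 6 N upward: the handle's top rests on the rod. Releasing gently and lifting off.

move_arm([
  [0,0,0,0,0,-0.1,0.42],
  [0,0,0,0,0,-0.1,0.46],
  [0,0,0,0,0,-0.1,0.5],
  [0,0,0,0,0,-0.1,0.6],
  [0,0,0,0,0,-0.1,0.8],
], squeeze=20)

```text
time_s: 36.3
position: [0.4572, -0.3445, 0.1382]
tool_rot: [[0.819, 0.574, -0.0], [0.574, -0.819, 0.0], [-0.0, -0.001, -1.0]]
ft_force: [0.1, 0.7, -0.1]
grip_width: 0.0769
gripper_force: 0.0
```

move_arm([
  [0,0,0,0,0,0,1],
  [0,0,0,0,0,0,1],
  [0,0,0,0,0,-3,1],
  [0,0,0,0,0,-8,1],
  [0,0,0,0,0,-13,1],
])

```text
time_s: 36.8
position: [0.4569, -0.3442, 0.2697]
tool_rot: [[0.819, 0.574, -0.001], [0.574, -0.819, 0.001], [-0.0, -0.002, -1.0]]
ft_force: [-0.1, -1.9, -0.2]
grip_width: 0.0855
gripper_force: 0.0
```

```bash
cat > sp.py <<'E'
from h import *
import rel
np.set_printoptions(precision=4,suppress=True)
TH=np.radians(-17.95)
def spat():
    T,S=env.get_image("top"),env.get_image("side");R=[]
    for n,P in(("T",T),("S",S)):
        for k in(1,2,3):
            for r in env.outline_of(f"spatula{k}_centre",P):
                ys,xs=np.nonzero(r["mask"])
                X=onz(P,np.c_[xs,ys],.015)[:,:2];c=X.mean(0);w,v=np.linalg.eigh(np.cov((X-c).T));d=v[:,1]*np.sign(v[0,1]);L=np.ptp((X-c)@d)
                if not(.3<c[0]<.62 and -.3<c[1]<.12) or L<.12:continue
                s=(X-c)@d;mid=c+d*(s.max()+s.min())/2
                # blade end = bright grey, handle = yellowish
                sat=P["color"][ys,xs].astype(int);yel=(sat[:,0]-sat[:,2])>50;bl=np.sign(s[~yel].mean()-s[yel].mean()) if yel.any() and (~yel).any() else 0
                sh=X[yel]@d if yel.any() else [0]
                R.append((n,k,round(r["conf"],2),mid,np.degrees(np.arctan2(d[1],d[0])),L,bl, c+d*((X[yel]-c)@d).mean() if yel.any() else None))
    return R,T,S
if __name__=="__main__":
    R,T,S=spat()
    for r in R:print(*r)
    print([(np.round(r["pixel"],1).tolist(),round(r["conf"],2)) for r in env.tip_of("mug_eye",S)[:2]+env.tip_of("mug_centre",S)[:2]+env.tip_of("mug_centre",T)[:2]])
    a=cv2.resize(T["color"][180:300,240:440],(500,300),interpolation=cv2.INTER_CUBIC);b=cv2.resize(S["color"][200:320,230:350],(300,300),interpolation=cv2.INTER_CUBIC)
    cv2.imwrite("pics/sp.png",np.hstack([a,b])[...,::-1])
E
python3 sp.py; python3 rel.py .45 -.3 .35 -55
```

```text
T 1 0.64 [ 0.475  -0.1834] 12.721800618998012 0.1792354329617704 1.0 [ 0.4262 -0.1945]
T 2 0.63 [ 0.4621 -0.086 ] -6.27545123986382 0.18764688002821228 1.0 [ 0.4143 -0.0808]
S 1 0.83 [ 0.4658 -0.1843] 13.930174678811584 0.18597549991663512 1.0 [ 0.4235 -0.1948]
S 1 0.71 [ 0.4587 -0.0849] -6.119902275849527 0.18952499115235152 1.0 [ 0.413 -0.08 ]
S 2 0.62 [ 0.4571 -0.0849] -6.502448279155619 0.18906708984939963 1.0 [ 0.413  -0.0799]
S 3 0.71 [0.455  0.0141] -2.4193660446775813 0.18707056417692414 1.0 [0.4104 0.016 ]
[([194.0, 202.1], 0.64), ([316.7, 265.6], 0.6), ([320.0, 265.7], 0.58), ([381.6, 219.3], 0.92), ([199.9, 156.0], 0.73)]
t 37.4 cur [ 0.4571 -0.3445  0.2675] yaw -55.0 q1,q6 [-49.   6.] w 0.0851 F [-0.5 -0.4 -0. ] -> [-0.1  0.  -0. ] [ 1.97 -4.07 -8.24]
```

```bash
python3 rel.py .4466 -.1895 .10 -76.7
```

```text
t 37.4 cur [ 0.4571 -0.3445  0.2675] yaw -55.0 q1,q6 [-49.   6.] w 0.0851 F [-0.5 -0.4 -0. ] -> [-0.1  0.  21.7] [  8.03 -13.27  16.78]
```

View pics/sp.png

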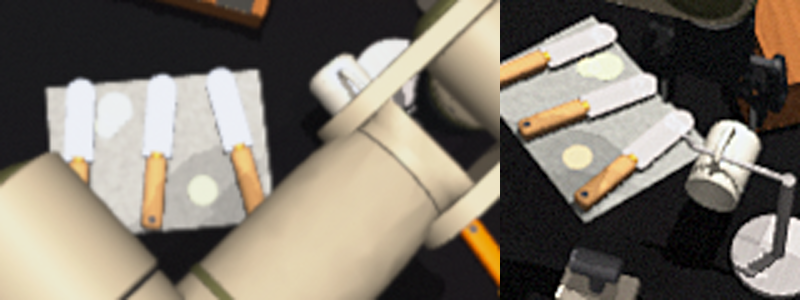

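The mug hangs tilted on the hook, at about (725,165) in the side crop. The three spatulas with wooden handles on the slab are clear, and the orange one is off to the right in the top crop. Going to the first spatula.

move_arm([
  [0,0,5,2,-3.5,0,1],
  [0,0,10,4,-7,2,0.5],
  [0,0,15,6,-10.5,5.5,0.2],
  [0,0,20,8,-13.3,10,0.2],
  [0,0,21.7,8,-13.3,14,0.2],
])

```text
time_s: 37.85
position: [0.4464, -0.1871, 0.1282]
tool_rot: [[0.973, 0.23, 0.002], [0.23, -0.973, -0.001], [0.002, 0.001, -1.0]]
ft_force: [0.8, -0.8, -0.5]
grip_width: 0.0511
gripper_force: 0.0
```

```bash
python3 rel.py .4466 -.1895 .007 -76.7
```

```text
t 37.9 cur [ 0.4464 -0.1871  0.1282] yaw -76.7 q1,q6 [-37.  40.] w 0.0511 F [ 0.8 -0.8 -0.5] -> [ 0.1 -0.1 -0. ] [-0.06  0.22 12.12]
```

move_arm([
  [0,0,0,0,0.1,4.5,0.2],
  [0,0,0,0,0.1,9,0.2],
  [0,0,0,0,0.1,11,0.2],
  [0,0,0,0,0.1,12,0.2],
  [0,0,0,0,0.1,12,0.2],
])

```text
time_s: 38.35
position: [0.4465, -0.1906, 0.0077]
tool_rot: [[0.973, 0.23, -0.001], [0.23, -0.973, 0.001], [-0.001, -0.001, -1.0]]
ft_force: [-0.2, 1.3, 0.1]
grip_width: 0.0511
gripper_force: 0.0
```

move_arm([
  [0,0,0,0,0,0,-0.2],
  [0,0,0,0,0,0,-0.7],
  [0,0,0,0,0,0,-0.7],
  [0,0,0,0,0,0,-0.7],
], squeeze=40)

```text
time_s: 38.75
position: [0.4474, -0.1912, 0.0098]
tool_rot: [[0.973, 0.23, 0.002], [0.23, -0.973, -0.002], [0.002, 0.002, -1.0]]
ft_force: [-0.7, 0.7, 8.4]
grip_width: 0.0248
gripper_force: 40.2
```

```bash
python3 rel.py .4466 -.1895 .08 -76.7  .5005 -.1407 .09 -107.95
```

```text
t 38.8 cur [ 0.4474 -0.1912  0.0098] yaw -76.7 q1,q6 [-37.  40.] w 0.0248 F [-0.7  0.7  8.4] -> [ 0.1 -0.1  0. ] [-0.02 -0.17 -7.02]
t 38.8 cur [ 0.4474 -0.1912  0.0098] yaw -76.7 q1,q6 [-37.  40.] w 0.0248 F [-0.7  0.7  8.4] -> [ 0.1 -0.1 31.3] [ 6.35 -3.67 -8.02]
```

move_arm([
  [0,0,0,0,0,-4,-0.7],
  [0,0,8,1,-0.6,-8,-0.7],
  [0,0,16,3,-1.8,-8,-0.7],
  [0,0,24,5,-3,-8,-0.7],
  [0,0,31.3,6.3,-3.7,-8,-0.7],
])

```text
time_s: 39.25
position: [0.5004, -0.1393, 0.0895]
tool_rot: [[0.95, -0.314, 0.002], [-0.314, -0.95, -0.001], [0.002, 0.0, -1.0]]
ft_force: [0.8, 0.1, -0.9]
grip_width: 0.0249
gripper_force: 39.9
```

move_arm([
  [0,0,0,0,0,0,-0.7],
  [0,0,0,0,0,0,-0.7],
])

```text
time_s: 39.45
position: [0.4993, -0.1403, 0.0887]
tool_rot: [[0.952, -0.306, 0.0], [-0.306, -0.952, -0.0], [0.0, 0.0, -1.0]]
ft_force: [-0.5, -0.6, -0.6]
grip_width: 0.0249
gripper_force: 39.9
```

```bash
cat > chk.py <<'E'
# measure a held spatula against the tool: mask in side view, plane at held height
from h import *
import sys
T,S=env.get_image("top"),env.get_image("side")
o=env.observe();p=np.array(o["position"]);z=p[2]+.0052;A=np.array(o["tool_rot"]);u=np.array([A[1,1]*-1,A[0,1]]);u=A[:2,0]
for n,P in(("T",T),("S",S)):
  seen=set()
  for k in(1,2,3):
    for r in env.outline_of(f"spatula{k}_centre",P):
      ys,xs=np.nonzero(r["mask"]);X=onz(P,np.c_[xs,ys],z)[:,:2];c=X.mean(0)
      if np.hypot(*(c-p[:2]-.024*u))>.06:continue
      w,v=np.linalg.eigh(np.cov((X-c).T));d=v[:,1]*np.sign(v[:,1]@u);s=(X-c)@d;tip=c+d*s.max();rel=tip-p[:2];lat=np.array([-u[1],u[0]])
      print(n,k,round(r["conf"],2),"L",round(np.ptp(s),3),"yaw",np.degrees(np.arctan2(d[1],d[0])).round(1),"tip fwd",(rel@u).round(4),"lat of mid",((c-p[:2])@lat).round(4),"tip world",tip.round(4))
E
python3 chk.py; python3 rel.py .5005 -.1407 .0548 -107.95
```

```text
S 1 0.62 L 0.187 yaw -17.9 tip fwd 0.1145 lat of mid 0.0007 tip world [ 0.6081 -0.1753]
t 39.9 cur [ 0.4993 -0.1405  0.0884] yaw -108.0 q1,q6 [-29.  79.] w 0.0254 F [ 1.2  0.1 -0.7] -> [ 0.   0.  -0.1] [ 0.12 -0.02  3.36]
```

move_arm([
  [0,0,0,0,0,2,-0.7],
  [0,0,0,0,0,3.4,-0.7],
  [0,0,0,0,0,3.4,-0.7],
  [0,0,0,1.5,0,3.4,-0.7],
  [0,0,0,3,0,3.4,-0.7],
])

```text
time_s: 40.35
position: [0.5286, -0.1498, 0.0552]
tool_rot: [[0.951, -0.309, 0.001], [-0.309, -0.951, -0.0], [0.001, 0.0, -1.0]]
ft_force: [0.4, 0.2, -1.3]
grip_width: 0.0251
gripper_force: 39.9
```

move_arm([
  [0,0,0,1,0,0,-0.7],
  [0,0,0,2,0,0,-0.7],
  [0,0,0,2,0,0,-0.7],
])

```text
time_s: 40.65
position: [0.548, -0.1561, 0.0546]
tool_rot: [[0.951, -0.309, 0.001], [-0.309, -0.951, -0.001], [0.001, 0.0, -1.0]]
ft_force: [0.5, -0.2, 0.0]
grip_width: 0.0252
gripper_force: 39.9
```

```bash
python3 rel.py .6118 -.1768 .0548 -107.95; python3 chk.py
```

```text
t 40.6 cur [ 0.548  -0.1561  0.0546] yaw -108.0 q1,q6 [-28.  80.] w 0.0252 F [ 0.5 -0.2  0. ] -> [ 0.  -0.1 -0. ] [ 6.71 -0.   -0.01]
S 1 0.79 L 0.188 yaw -18.4 tip fwd 0.1138 lat of mid 0.001 tip world [ 0.655  -0.1904]
```

move_arm([
  [0,0,0,1.2,0,0,-0.7],
  [0,0,0,2.4,0,0,-0.7],
  [0,0,0,3.6,0,0,-0.7],
  [0,0,0,4.8,0,0,-0.7],
  [0,0,0,5.5,0,0,-0.7],
])

```text
time_s: 41.55
position: [0.5999, -0.1729, 0.0544]
tool_rot: [[0.951, -0.309, 0.0], [-0.309, -0.951, -0.0], [0.0, 0.0, -1.0]]
ft_force: [-0.5, -0.5, -1.1]
grip_width: 0.0249
gripper_force: 39.9
```

move_arm([
  [0,0,0,0.4,0,0,-0.7],
  [0,0,0,0.8,0,0,-0.7],
  [0,0,0,1.1,0,0,-0.7],
  [0,0,0,1.1,0,0,-0.7],
])

```text
time_s: 41.95
position: [0.6099, -0.1761, 0.0544]
tool_rot: [[0.951, -0.309, 0.0], [-0.309, -0.951, -0.0], [0.0, 0.0, -1.0]]
ft_force: [-0.2, 0.3, -0.8]
grip_width: 0.0249
gripper_force: 39.9
```

move_arm([
  [0,0,0,0.4,0,0,-0.7],
  [0,0,0,0.6,0,0,-0.7],
  [0,0,0,0.6,0,0,-0.7],
])

```text
time_s: 42.25
position: [0.6144, -0.1775, 0.0543]
tool_rot: [[0.951, -0.309, -0.004], [-0.309, -0.951, 0.001], [-0.004, -0.0, -1.0]]
ft_force: [-6.2, 1.8, 1.8]
grip_width: 0.025
gripper_force: 40.3
```

move_arm([
  [0,0,0,0.3,0,0,-0.7],
  [0,0,0,0.4,0,0,-0.7],
  [0,0,0,0.4,0,0,-0.7],
])

```text
time_s: 42.55
position: [0.6145, -0.1775, 0.0543]
tool_rot: [[0.951, -0.308, -0.013], [-0.308, -0.951, 0.004], [-0.014, 0.0, -1.0]]
ft_force: [-23.8, 5.4, 14.0]
grip_width: 0.0249
gripper_force: 41.7
```

Handle is against the block (24 N). Relax, release, and retreat up.

move_arm([
  [0,0,0,-0.4,0,0,-0.7],
  [0,0,0,-0.4,0,0,-0.3],
  [0,0,0,-0.4,0,0,0],
  [0,0,0,-0.4,0,0,0.1],
  [0,0,0,-0.4,0,0,0.1],
])

```text
time_s: 43.05
position: [0.615, -0.1782, 0.054]
tool_rot: [[0.951, -0.309, -0.002], [-0.309, -0.951, 0.0], [-0.002, 0.001, -1.0]]
ft_force: [-5.0, -1.4, -0.6]
grip_width: 0.0471
gripper_force: 2.4
```

move_arm([
  [0,0,0,0,0,-2,0.1],
  [0,0,0,-1,0,-6,0.1],
  [0,0,0,-4,0,-9,0.1],
  [0,0,0,-8,0,-9,0.1],
  [0,0,0,-12,0,-9,0.1],
])

```text
time_s: 43.55
position: [0.5013, -0.1408, 0.1455]
tool_rot: [[0.951, -0.309, 0.004], [-0.309, -0.951, -0.002], [0.004, 0.0, -1.0]]
ft_force: [0.3, 0.6, 0.0]
grip_width: 0.0468
gripper_force: 0.0
```

```bash
cat > sc.py <<'E'
from sp import *
B=np.array([.6478,-.1214]);u=np.array([np.cos(TH),np.sin(TH)]);l=np.array([-u[1],u[0]])
R,T,S=spat()
for r in R:print(*r)
# spatulas in slots: handle pixels (yellow) at z=.06 in front of the block
for n,P in(("T",T),("S",S)):
  for k in(1,2,3):
    for r in env.outline_of(f"spatula{k}_centre",P):
      ys,xs=np.nonzero(r["mask"]);X=onz(P,np.c_[xs,ys],.06)[:,:2]-B
      a=X@u;b=X@l
      if -.12<np.median(a)<0.02 and abs(np.median(b))<.1:print("slot",n,k,round(r["conf"],2),"x",a.min().round(3),a.max().round(3),"y",np.median(b).round(3))
  print(n,[(np.round(r["pixel"]).tolist(),((onz(P,r["pixel"],.06)[0,:2]-B)@np.c_[u,l]).round(3)) for k in(1,2,3) for r in env.tip_of(f"spatula{k}_centre",P)])
E
python3 sc.py
```

```text
T 3 0.58 [0.4811 0.012 ] -5.397481635849471 0.14221340484429848 1.0 [0.436  0.0162]
S 1 0.81 [ 0.6184 -0.1466] -14.705205288437218 0.12996369088334842 1.0 [ 0.6085 -0.144 ]
S 2 0.8 [ 0.4593 -0.0845] -5.846967599491656 0.19065753294149013 1.0 [ 0.4203 -0.0805]
S 3 0.55 [0.4558 0.0122] -2.246156330586104 0.19108339888968204 1.0 [0.4106 0.014 ]
slot T 1 0.6 x 0.005 0.033 y -0.064
T [([333.0, 182.0], array([ 0.003, -0.067])), ([443.0, 294.0], array([-0.23, -0.46])), ([311.0, 177.0], array([0.   , 0.003])), ([273.0, 242.0], array([-0.225,  0.057]))]
slot S 1 0.81 x -0.094 0.031 y -0.067
S [([329.0, 234.0], array([ 0.004, -0.072])), ([263.0, 242.0], array([-0.202, -0.054])), ([290.0, 378.0], array([-0.227, -0.499])), ([251.0, 223.0], array([-0.223,  0.027]))]
```

```bash
python3 rel.py .4351 -.0825 .08 -96 .4351 -.0825 .0105 -96
```

```text
t 44.5 cur [ 0.5014 -0.1409  0.1444] yaw -108.0 q1,q6 [-29.  79.] w 0.0471 F [-0.4  0.8  0. ] -> [  0.  -0. -12.] [-8.11 -3.5   6.44]
t 44.5 cur [ 0.5014 -0.1409  0.1444] yaw -108.0 q1,q6 [-29.  79.] w 0.0471 F [-0.4  0.8  0. ] -> [  0.  -0. -12.] [-8.11 -3.5  13.39]
```

move_arm([
  [0,0,-6,-4,-1.8,2,0.2],
  [0,0,-12,-8.1,-3.5,5,0.2],
  [0,0,-12,-8.1,-3.5,9,0.2],
  [0,0,-12,-8.1,-3.5,12.5,0.2],
  [0,0,-12,-8.1,-3.5,13.4,0.2],
])

```text
time_s: 45.05
position: [0.4339, -0.0819, 0.0082]
tool_rot: [[0.995, -0.105, -0.004], [-0.105, -0.995, 0.002], [-0.004, -0.002, -1.0]]
ft_force: [0.6, 0.3, 0.2]
grip_width: 0.0511
gripper_force: 0.0
```

move_arm([
  [0,0,0,0,0,0,0.2],
  [0,0,0,0,0,0,-0.4],
  [0,0,0,0,0,0,-0.7],
  [0,0,0,0,0,0,-0.7],
  [0,0,0,0,0,0,-0.7],
])

```text
time_s: 45.55
position: [0.4362, -0.083, 0.0119]
tool_rot: [[0.995, -0.105, 0.003], [-0.105, -0.995, -0.002], [0.003, 0.001, -1.0]]
ft_force: [-0.0, -0.3, 6.8]
grip_width: 0.0249
gripper_force: 40.1
```

```bash
python3 rel.py .5204 -.0801 .0895 -107.95
```

```text
t 45.5 cur [ 0.4362 -0.083   0.0119] yaw -96.0 q1,q6 [-26.  70.] w 0.0249 F [-0.  -0.3  6.8] -> [ 0.1 -0.2 11.9] [ 8.37 -1.16 -7.73]
```

move_arm([
  [0,0,0,0,0,-4,-0.7],
  [0,0,4,2,-0.3,-7.7,-0.7],
  [0,0,8,5,-0.7,-7.7,-0.7],
  [0,0,11.9,8.3,-1.2,-7.7,-0.7],
  [0,0,11.9,8.3,-1.2,-7.7,-0.7],
])

```text
time_s: 46.05
position: [0.5223, -0.0796, 0.0887]
tool_rot: [[0.951, -0.308, 0.005], [-0.308, -0.951, -0.002], [0.005, 0.0, -1.0]]
ft_force: [-0.7, 1.1, -0.5]
grip_width: 0.0251
gripper_force: 39.9
```

```bash
sed -i 's/\.0052/.003/' chk.py; python3 chk.py; python3 rel.py .5204 -.0801 .0568 -107.95
```

```text
S 2 0.95 L 0.19 yaw -18.4 tip fwd 0.1171 lat of mid -0.0003 tip world [ 0.63   -0.1162]
t 46.5 cur [ 0.5185 -0.0794  0.0876] yaw -107.9 q1,q6 [-22.  86.] w 0.025 F [-0.2  0.4 -1.5] -> [0. 0. 0.] [0.2  0.01 3.08]
```

move_arm([
  [0,0,0,0,0,2,-0.7],
  [0,0,0,0,0,3.1,-0.7],
  [0,0,0,0,0,3.1,-0.7],
  [0,0,0,1.5,0,3.1,-0.7],
  [0,0,0,3,0,3.1,-0.7],
])

```text
time_s: 46.95
position: [0.548, -0.0887, 0.057]
tool_rot: [[0.952, -0.307, 0.0], [-0.307, -0.952, -0.0], [0.0, 0.0, -1.0]]
ft_force: [0.5, -0.1, -0.7]
grip_width: 0.0249
gripper_force: 39.9
```

move_arm([
  [0,0,0,1,0,0,-0.7],
  [0,0,0,2,0,0,-0.7],
  [0,0,0,3,0,0,-0.7],
  [0,0,0,3,0,0,-0.7],
])

```text
time_s: 47.35
position: [0.577, -0.0981, 0.0564]
tool_rot: [[0.952, -0.307, 0.001], [-0.307, -0.952, -0.0], [0.001, 0.0, -1.0]]
ft_force: [-0.5, 0.2, -0.8]
grip_width: 0.025
gripper_force: 39.9
```

move_arm([
  [0,0,0,1.2,0,0,-0.7],
  [0,0,0,2.4,0,0,-0.7],
  [0,0,0,3.6,0,0,-0.7],
  [0,0,0,4.8,0,0,-0.7],
  [0,0,0,5,0,0,-0.7],
])

```text
time_s: 47.85
position: [0.6241, -0.1133, 0.0563]
tool_rot: [[0.952, -0.307, 0.0], [-0.307, -0.952, -0.0], [0.0, 0.0, -1.0]]
ft_force: [-0.1, -0.2, -0.3]
grip_width: 0.0251
gripper_force: 39.9
```

```bash
python3 rel.py .6343 -.117 .0568 -107.95
```

```text
t 47.9 cur [ 0.6241 -0.1133  0.0563] yaw -107.9 q1,q6 [-21.  87.] w 0.0251 F [-0.1 -0.2 -0.3] -> [ 0. -0.  0.] [ 1.08  0.04 -0.05]
```

move_arm([
  [0,0,0,0.4,0,0,-0.7],
  [0,0,0,0.8,0,0,-0.7],
  [0,0,0,1,0,0,-0.7],
  [0,0,0,1,0,0,-0.7],
])

```text
time_s: 48.25
position: [0.6311, -0.1154, 0.0562]
tool_rot: [[0.952, -0.307, -0.006], [-0.307, -0.952, 0.002], [-0.006, 0.0, -1.0]]
ft_force: [-8.6, 2.3, 4.0]
grip_width: 0.0247
gripper_force: 40.4
```

move_arm([
  [0,0,0,0.2,0,0,-0.7],
  [0,0,0,0.4,0,0,-0.7],
  [0,0,0,0.4,0,0,-0.7],
])

```text
time_s: 48.55
position: [0.6313, -0.1155, 0.0563]
tool_rot: [[0.952, -0.307, -0.015], [-0.307, -0.952, 0.004], [-0.015, 0.001, -1.0]]
ft_force: [-26.6, 5.2, 15.3]
grip_width: 0.0247
gripper_force: 41.8
```

move_arm([
  [0,0,0,-0.5,0,0,-0.7],
  [0,0,0,-0.5,0,0,-0.3],
  [0,0,0,-0.5,0,0,0],
  [0,0,0,-0.5,0,0,0.1],
  [0,0,0,-0.5,0,0,0.1],
])

```text
time_s: 49.05
position: [0.6325, -0.116, 0.0564]
tool_rot: [[0.952, -0.307, 0.0], [-0.307, -0.952, -0.0], [0.0, -0.0, -1.0]]
ft_force: [-0.2, 0.2, 0.1]
grip_width: 0.0471
gripper_force: 0.0
```

move_arm([
  [0,0,0,0,0,-2,0.1],
  [0,0,0,-1,0,-6,0.1],
  [0,0,0,-4,0,-9,0.1],
  [0,0,0,-8,0,-9,0.1],
  [0,0,0,-12,0,-9,0.1],
])

```text
time_s: 49.55
position: [0.5172, -0.0787, 0.1472]
tool_rot: [[0.952, -0.307, 0.002], [-0.307, -0.952, -0.001], [0.002, 0.0, -1.0]]
ft_force: [0.5, 0.1, -0.2]
grip_width: 0.047
gripper_force: 0.0
```

```bash
python3 sc.py; python3 rel.py .4318 .0145 .0125 -92.3
```

```text
S 1 0.53 [ 0.6193 -0.1464] -15.56781713804748 0.1243583428304001 1.0 [ 0.6073 -0.143 ]
S 3 0.68 [0.4569 0.0131] -2.1359161147795254 0.1932090028599873 1.0 [0.4101 0.0148]
slot T 1 0.48 x -0.021 0.034 y -0.066
slot T 2 0.69 x -0.001 0.035 y -0.002
T [([332.0, 178.0], array([ 0.015, -0.06 ])), ([311.0, 177.0], array([-0.   ,  0.003])), ([310.0, 174.0], array([0.007, 0.008])), ([443.0, 293.0], array([-0.229, -0.459])), ([382.0, 159.0], array([ 0.115, -0.192]))]
slot S 1 0.53 x -0.091 0.029 y -0.067
slot S 2 0.55 x -0.092 0.031 y -0.003
S [([330.0, 232.0], array([ 0.008, -0.066])), ([380.0, 270.0], array([ 0.11 , -0.239])), ([253.0, 224.0], array([-0.219,  0.022])), ([324.0, 215.0], array([0.009, 0.006])), ([290.0, 378.0], array([-0.227, -0.497])), ([324.0, 219.0], array([ 0.005, -0.011])), ([253.0, 222.0], array([-0.216,  0.032]))]
t 50.5 cur [ 0.5181 -0.079   0.1465] yaw -107.9 q1,q6 [-22.  86.] w 0.0469 F [ 0.3  0.3 -0.6] -> [  0.   -0.  -15.6] [-11.08  -6.24  13.39]
```

move_arm([
  [0,0,-8,-4,-2.3,1,0.2],
  [0,0,-15.6,-8,-4.5,3,0.2],
  [0,0,-15.6,-11,-6.2,7,0.2],
  [0,0,-15.6,-11,-6.2,11,0.2],
  [0,0,-15.6,-11,-6.2,13.4,0.2],
])

```text
time_s: 51.05
position: [0.431, 0.0148, 0.0107]
tool_rot: [[0.999, -0.039, -0.002], [-0.039, -0.999, 0.001], [-0.002, -0.0, -1.0]]
ft_force: [0.2, -0.5, 0.3]
grip_width: 0.0513
gripper_force: 0.0
```

move_arm([
  [0,0,0,0,0,0,0.2],
  [0,0,0,0,0,0,-0.4],
  [0,0,0,0,0,0,-0.7],
  [0,0,0,0,0,0,-0.7],
  [0,0,0,0,0,0,-0.7],
])

```text
time_s: 51.55
position: [0.4333, 0.0135, 0.0138]
tool_rot: [[0.999, -0.04, 0.003], [-0.04, -0.999, -0.001], [0.003, 0.001, -1.0]]
ft_force: [-1.6, -0.8, 8.0]
grip_width: 0.0247
gripper_force: 40.3
```

```bash
python3 rel.py .54 -.0192 .0895 -107.95
```

```text
t 51.5 cur [0.4333 0.0135 0.0138] yaw -92.3 q1,q6 [-14.  78.] w 0.0247 F [-1.6 -0.8  8. ] -> [ 0.  -0.2 15.6] [10.81  2.85 -7.54]
```

move_arm([
  [0,0,0,0,0,-4,-0.7],
  [0,0,5,3,0.8,-7.5,-0.7],
  [0,0,10,7,1.8,-7.5,-0.7],
  [0,0,15.6,10.8,2.8,-7.5,-0.7],
  [0,0,15.6,10.8,2.8,-7.5,-0.7],
])

```text
time_s: 52.05
position: [0.5433, -0.0202, 0.0886]
tool_rot: [[0.95, -0.311, 0.005], [-0.311, -0.95, -0.002], [0.006, -0.0, -1.0]]
ft_force: [0.4, -0.5, -0.9]
grip_width: 0.0245
gripper_force: 39.9
```

```bash
sed -i 's/\.003;/.0012;/' chk.py; python3 chk.py; python3 rel.py .54 -.0192 .0588 -107.95
```

```text
S 3 0.8 L 0.187 yaw -18.5 tip fwd 0.1166 lat of mid 0.0 tip world [ 0.6498 -0.0554]
t 52.5 cur [ 0.5387 -0.0182  0.0877] yaw -107.9 q1,q6 [-15.  93.] w 0.0249 F [-0.2 -0.   0.3] -> [0.  0.  0.1] [0.16 0.05 2.89]
```

move_arm([
  [0,0,0,0,0,2,-0.7],
  [0,0,0,0,0.1,2.9,-0.7],
  [0,0,0,0,0.1,2.9,-0.7],
  [0,0,0,1.5,0.1,2.9,-0.7],
  [0,0,0,3,0.1,2.9,-0.7],
])

```text
time_s: 52.95
position: [0.5679, -0.0287, 0.0591]
tool_rot: [[0.952, -0.307, 0.0], [-0.307, -0.952, -0.0], [0.0, 0.0, -1.0]]
ft_force: [0.5, -0.5, -0.4]
grip_width: 0.0247
gripper_force: 39.9
```

move_arm([
  [0,0,0,1,0,0,-0.7],
  [0,0,0,2,0,0,-0.7],
  [0,0,0,3,0,0,-0.7],
  [0,0,0,3,0,0,-0.7],
])

```text
time_s: 53.35
position: [0.597, -0.0383, 0.0584]
tool_rot: [[0.952, -0.308, 0.001], [-0.308, -0.952, -0.0], [0.001, -0.0, -1.0]]
ft_force: [-0.6, 0.0, -0.3]
grip_width: 0.0248
gripper_force: 39.9
```

move_arm([
  [0,0,0,1.2,0,0,-0.7],
  [0,0,0,2.4,0,0,-0.7],
  [0,0,0,3.6,0,0,-0.7],
  [0,0,0,4.8,0,0,-0.7],
  [0,0,0,5,0,0,-0.7],
])

```text
time_s: 53.85
position: [0.644, -0.0535, 0.0583]
tool_rot: [[0.952, -0.308, 0.0], [-0.308, -0.952, -0.0], [0.0, 0.0, -1.0]]
ft_force: [0.2, -0.1, 0.1]
grip_width: 0.025
gripper_force: 39.9
```

move_arm([
  [0,0,0,0.4,0,0,-0.7],
  [0,0,0,0.8,0,0,-0.7],
  [0,0,0,1,0,0,-0.7],
  [0,0,0,1,0,0,-0.7],
])

```text
time_s: 54.25
position: [0.6507, -0.0554, 0.0581]
tool_rot: [[0.952, -0.307, -0.007], [-0.307, -0.952, 0.002], [-0.007, 0.0, -1.0]]
ft_force: [-9.2, 2.1, 3.2]
grip_width: 0.0248
gripper_force: 40.4
```

Contact. One more light push, then release and retreat, and check everything.

move_arm([
  [0,0,0,0.2,0,0,-0.7],
  [0,0,0,0.3,0,0,-0.7],
  [0,0,0,-0.3,0,0,-0.7],
])

```text
time_s: 54.55
position: [0.6491, -0.0549, 0.0584]
tool_rot: [[0.952, -0.307, -0.003], [-0.307, -0.952, 0.001], [-0.003, 0.0, -1.0]]
ft_force: [0.5, -0.5, -0.4]
grip_width: 0.0245
gripper_force: 39.8
```

move_arm([
  [0,0,0,0,0,0,-0.3],
  [0,0,0,0,0,0,0],
  [0,0,0,0,0,0,0.1],
  [0,0,0,0,0,0,0.1],
])

```text
time_s: 54.95
position: [0.6506, -0.0555, 0.0584]
tool_rot: [[0.952, -0.308, 0.0], [-0.308, -0.952, -0.0], [0.001, -0.0, -1.0]]
ft_force: [-0.1, -0.0, -0.5]
grip_width: 0.0468
gripper_force: 0.0
```

move_arm([
  [0,0,0,0,0,-2,0.1],
  [0,0,0,-1,0,-6,0.1],
  [0,0,0,-4,0,-10,0.1],
  [0,0,0,-8,0,-14,0.1],
  [0,0,0,-12,0,-18,0.1],
])

```text
time_s: 55.45
position: [0.5438, -0.0211, 0.2305]
tool_rot: [[0.952, -0.308, 0.0], [-0.308, -0.952, -0.0], [0.0, -0.0, -1.0]]
ft_force: [0.3, 0.8, 0.8]
grip_width: 0.0469
gripper_force: 0.0
```

move_arm([
  [0,0,0,-4,0,-2,0.1],
  [0,0,0,-8,0,-4,0.1],
  [0,0,0,-12,0,-6,0.1],
  [0,0,0,-15,0,-8,0.1],
  [0,0,0,-15,0,-8,0.1],
])

```text
time_s: 55.95
position: [0.4004, 0.0256, 0.3121]
tool_rot: [[0.952, -0.306, 0.006], [-0.306, -0.952, -0.001], [0.006, -0.001, -1.0]]
ft_force: [0.1, -0.5, -0.1]
grip_width: 0.0469
gripper_force: 0.0
```

```bash
python3 sc.py; cat > fin.py <<'E'
from fit2 import *
np.set_printoptions(precision=3,suppress=True)
T,S=env.get_image("top"),env.get_image("side")
for c,a in(((.473,.3585),-9),((.5675,.277),129),((.664,.195),14)):
  v,s,n=fitpump(T,S,c,[np.radians(a)]);print(v[:2],np.degrees(v[2]).round(1),round(s,2))
ax=[(.473,.3585),(.5675,.277),(.664,.195)]
for i,lo in((0,-55),(1,80)):
 for n,p in(("T",T),("S",S)):
  c=p["color"].astype(int);g=c.max(2).astype(np.float32);g[(c[...,0]-c[...,1])>50]=255
  ang=np.arange(lo,lo+100,4);print(i,n,lo,np.mean([cv2.remap(g,*[q.astype(np.float32) for q in proj(p,[(ax[i][0]+r*np.cos(a),ax[i][1]+r*np.sin(a),.162+(.031-r)) for a in np.radians(ang)]).T],cv2.INTER_LINEAR).ravel() for r in(.028,.031,.033)],0).astype(int).tolist())
for nm in("thread","stamp","tape","glue","loupe","inkpad"):
  r=env.tip_of(nm,T);print(nm,[onz(T,q["pixel"],0)[0,:2] for q in r[:1]])
def cr(p,c,w,h,s):
    u=proj(p,[c])[0].astype(int);return cv2.resize(p["color"][u[1]-h:u[1]+h,u[0]-w:u[0]+w],None,fx=s,fy=s,interpolation=cv2.INTER_CUBIC)
a=cr(S,(.57,.277,.2),50,35,4);b=cr(T,(.57,.277,.2),50,35,4);c=cr(S,(.58,-.2,.1),50,35,4);d=cr(T,(.58,-.2,.1),50,35,4)
cv2.imwrite("pics/fin.png",np.vstack([np.hstack([a,b]),np.hstack([c,d])])[:600,:800,::-1])
print(env.observe()["position"],env.observe()["time_s"])
E
python3 fin.py
```

```text
T 1 0.58 [ 0.6116 -0.1767] -19.307816794349943 0.12395779462083217 1.0 [ 0.5991 -0.1723]
S 1 0.66 [ 0.6195 -0.1467] -14.345318371468776 0.12723877477369144 1.0 [ 0.6066 -0.1434]
slot T 1 0.58 x -0.088 0.031 y -0.063
slot T 2 0.53 x -0.089 0.034 y 0.001
slot T 3 0.84 x -0.09 0.032 y 0.064
T [([334.0, 179.0], array([ 0.013, -0.066])), ([293.0, 174.0], array([-0.005,  0.059])), ([146.0, 223.0], array([-0.277,  0.447])), ([439.0, 292.0], array([-0.227, -0.448])), ([311.0, 175.0], array([0.007, 0.005])), ([331.0, 181.0], array([ 0.004, -0.059])), ([297.0, 170.0], array([0.011, 0.051])), ([168.0, 194.0], array([-0.174,  0.413]))]
slot S 1 0.66 x -0.092 0.03 y -0.067
slot S 2 0.79 x -0.091 0.026 y -0.004
slot S 3 0.74 x -0.093 0.03 y -0.003
slot S 3 0.67 x -0.095 0.029 y 0.06
S [([329.0, 231.0], array([ 0.007, -0.062])), ([290.0, 379.0], array([-0.226, -0.5  ])), ([322.0, 217.0], array([ 0.   , -0.002])), ([320.0, 203.0], array([0.011, 0.058])), ([323.0, 262.0], array([-0.046, -0.172]))]
[0.477 0.362] -8.6 1.15
[0.571 0.276] 129.0 1.35
[0.663 0.194] 13.3 1.58
0 T -55 [234, 235, 234, 234, 225, 205, 168, 135, 115, 90, 47, 28, 37, 71, 124, 176, 205, 218, 233, 255, 255, 255, 255, 255, 255]
0 S -55 [28, 9, 8, 11, 12, 13, 13, 14, 14, 13, 13, 14, 15, 15, 14, 15, 16, 17, 16, 16, 16, 21, 30, 65, 122]
1 T 80 [255, 255, 255, 255, 231, 187, 178, 183, 178, 144, 89, 52, 38, 42, 60, 96, 113, 127, 139, 150, 157, 159, 158, 158, 158]
1 S 80 [202, 112, 46, 20, 14, 14, 16, 17, 18, 18, 16, 13, 10, 10, 11, 14, 18, 27, 41, 53, 64, 64, 69, 65, 68]
thread [array([0.339, 0.311])]
stamp [array([ 0.335, -0.331])]
tape [array([0.78 , 0.042])]
glue [array([ 0.654, -0.457])]
loupe [array([0.347, 0.191])]
inkpad [array([ 0.712, -0.349])]
[0.402 0.025 0.309] 57.35
```

View pics/fin.png

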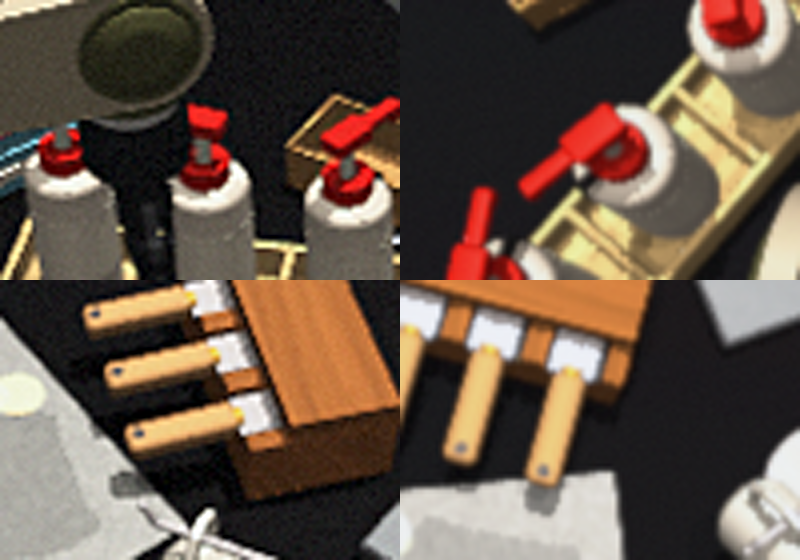

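The final crops show all three handles against the block face, the mug hanging on the hook, and the spouts lined up with their marks. By measurement each spout is within about 4° of its mark, against a 7.4° tolerance. Handing in.

```bash
python3 -c "
from rig import env
print(env.close_job())"
```

```text
the job is handed in; nothing more can be done
None
```

I handed the job in after about 57 s of robot time, but the hand-in returned no verdict. All three spatulas are in the block with their handles against it, the mug hangs on the hook, and the three spouts measure within about 4° of their marks (tolerance 7.4°). Pump 3 is the least certain: its mark was mostly hidden, so I set that head from a partial side view. Nothing else on the bench was moved.

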